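Stand two cartons into the packing carrier

TASK

Pack the two red-and-yellow cartons from the black mat, one lying and one standing, into the two empty pockets of the blue carrier, one in each, standing on end with the red end up and fully down on the pocket floor. Lower each one in rather than letting it fall, and leave the carton already packed and the other things on the table where they are.

Things in the scene. Friction and masses are not known exactly. Their poses are not given: they have to be found in the camera images.
- carton_a: First closed carton, 130 x 58 x 42 mm, about 0.16 kg: red on 40% of its length at one end, yellow on the rest with a thin red stripe near the yellow end. Origin at its centre; x along the 130 mm length towards the red end, y along the 58 mm width, z along the 42 mm thickness. It starts lying on a broad face (58 mm wide) on the mat, crosswise to the robot, red end to the robot's left.
- carton_b: Second closed carton, 130 x 58 x 42 mm, about 0.16 kg: red on 40% of its length at one end, yellow on the rest with a thin red stripe near the yellow end. Origin at its centre; x along the 130 mm length towards the red end, y along the 58 mm width, z along the 42 mm thickness. It starts standing on its yellow end on the mat.
- carton_a_red (a point): Centre of the red end face of the first carton (65 mm along +x from its origin).
- carton_b_red (a point): The same on the second carton.
- carton_a_foot (a point): Centre of the yellow end face of the first carton (65 mm along -x from its origin).
- carton_b_foot (a point): The same on the second carton.
- carrier: Blue plastic carrier, fixed: a block 68 x 216 x 88 mm (x, y, z) with three pockets in a row along y, 68 mm apart, each 46 (x) by 62 mm (y), 80 mm deep, floor 8 mm above the table. Walls 8 mm thick and 156 mm tall close both ends of the row: fingers fit only on the broad faces (looking along x) of a carton in an end pocket, above the 88 mm long sides. Origin: centre of underside, z up.
- pocket0 (a point): Centre of the mouth of the end pocket at carrier y = -68 mm, 88 mm above the table; empty at the start. Axes as the carrier's. A carton fully home stands 50 mm out of it.
- pocket1 (a point): Centre of the mouth of the middle pocket, which holds the packed carton.
- pocket2 (a point): Centre of the mouth of the other end pocket, at carrier y = +68 mm; empty at the start.
- packed: A like carton that already stands home in the middle pocket, red end up; leave it there. Origin at its centre, z up along its length, y along its 58 mm width.
- mat: Black rubber packing mat, fixed, 320 x 320 mm (x, y) and 4 mm thick, on which both cartons and the highlighter start. Origin at the centre of its underside.
- jar: Bystander: amber jar, 40 mm across, 75 mm tall, standing at the back. Origin at its underside.
- tape: Bystander: cardboard tape core lying flat, 100 mm outer and 76 mm inner diameter, 48 mm tall. Origin at its underside.
- sample: Bystander: a like carton standing red end up on the table behind. Origin at its centre, 65 mm above the table; z up.
- can: Bystander: white tub, 60 mm across and 100 mm tall. Origin at its underside.
- marker: Bystander: green flat highlighter pen with a white cap, 118 x 17 x 13 mm, lying on the mat between the two cartons. Origin at its underside's centre.
- cap_bin: Bystander: grey open bin 100 x 140 x 50 mm. Origin at its underside.
Things that resemble listed ones, but are neither listed nor needed, are in the scene too. What is shaped like the packed but purple is not meant.

How it is judged:
By the outcome, as a careful person would: the job done as asked, in the order asked, and still so for the second after the job is handed in, with the robot touching nothing.
It also fails if it takes over 72 s, if anything falls off the work surface, if the arm or the gripper's body presses on something with over 40 N, if the wrist force passes 120 N, or if a joint passes its speed limit or range.

ROBOT

A 7-joint arm with a two-finger parallel gripper is mounted at the origin on the work surface. World frame = base frame: x ahead of the robot, y to its left, z up, the work surface at z = 0. Lengths are in mm, angles in rad, forces in N, time in s.
With the tool pointing down it reaches from about 400 to 900 mm from the base axis. Payload 5.5 kg.
Tool frame: the origin (TCP) lies at the very end of the fingers, on their centre line; the grasp point (between the pads) lies 19 mm behind it (r.hold_point_z is the distance from the TCP to the grasp point, in mm); z points along the fingers, y is the line along which they close (so a half turn about z gives the same grasp; the last joint's range is limited). The gripper opens to 85 mm and grips with 20 to 120 N. Pads are 22 mm wide; open, the fingers measure 114 mm over their backs; the gripper's body (76 mm by 85 mm) begins 54 mm behind the grasp point. The pads swing forward as they close: fully open they stand 13 mm farther back than shut.
Start: joints at [1.594, 0.501, -0.427, 1.55, 0.221, 1.138, -0.21], TCP at [154.414, -631.392, 231.31] pointing down, gripper open.
Joint ranges: [-2.88, 2.88], [-0.31, 2.03], [-1.54, 1.56], [0.2, 2.42], [-1.41, 4.55], [0.19, 2.02], [-2.57, 2.57]. Speed limits (rad/s): [2.57, 2.57, 3.14, 3.14, 3.14, 3.14, 3.14].

INTERFACE

Orientations are given as [roll, pitch, yaw] about the fixed x, y, z axes, in that order (R = Rz(yaw) Ry(pitch) Rx(roll)).
In Python, from station import r gives the robot as it stands.
- The arm moves only by the tool servo_tool, never from a script. Its arguments are lists of equal length, an entry for each row: "delta_pos": the shift along the world's x, y, z normalised to -1 to 1, where 1 is 10 cm, a list of three; "turn": the turn, a rotation vector about the world's x, y, z normalised to -1 to 1, where 1 is 30 degrees, a list of three. In form: {"delta_pos": [[dx, dy, dz], ...], "turn": [[ax, ay, az], ...]}. A call has 1 to 12 rows; each row is the pose to reach, as a shift and turn from the pose commanded when the call began; what a row does not reach only later rows make up. A row lasts 1/10 s, in which the tool goes at most 50 mm and 8.59 degrees, less where a joint would pass 70% of its speed; a pose out of reach is approached as far as the arm can. A call with a number of a shift or a turn outside -1 to 1 is refused whole. A call with a gripper value outside its range is refused whole. "grip" is the opening, from 0 (shut) to 1 (fully open), set as the call begins (left out, the last holds). The fingers move at their own pace and stop on an object; "force" is the grip in N (left out, the last holds). Time passes only in rows, so rows that repeat a pose let the fingers close. It gives the time, the measured TCP pose, the force, the opening and the grip force at its end, in the units of the state.
- r.get_obs(): the state, without advancing time (a new reading comes with each control period).
- r.get_image(name): name is "scene" or "top" or "wrist"; returns a dict with "img" (480x640x3 uint8, red, green, blue), "K" (3x3 intrinsics, pixels), "T" (4x4, takes a point from camera to world coordinates). Camera axes: x right, y up, looking along -z (the intrinsics and any distortion apply to the point x, -y, -z); pixel columns grow to the right and rows downward; lengths in mm; the calibration is good to about 2 mm. A picture is of the moment at which its call begins. There is no depth.
- r.finish_job(): hands the job in; it is judged then, once.
Trained networks look in a picture, given as the dict that the camera call returned (one of the last four; its "shot" number tells which), for a name from the list of things; names that differ only in an ending like _2 or _b are one class to them, and where a whole thing is asked for, a point or a joint stands for the part that bears it (a point fixed in the world has none). Each returns a list of dicts, best first, with "score" (0 to 1); they miss things now and then, are a little off and sometimes report something else, mostly with a low value. They report only what shows in the picture. A call takes as long as a camera call. They do not tell look-alikes from the thing itself.
- r.masks_of(label, picture): "pixels" (480x640 bool, what is visible of it) and "position" ([row, column] in pixels, amid what is visible of it).
- r.tip_of(label, picture): "position" ([row, column] in pixels: a listed point, or the origin of a listed thing).
The state is a dict: "t": time; "q": joint angles; "dq": joint speeds; "joint_efforts": joint torques, N m; "ee_pos": TCP position; "eef_rot": TCP orientation; "contact_force": force on the tool from outside, world axes, zero at the start; "moment": the same for the moment, N m; "width": opening from 0.0 (shut) to 1.0 (fully open); "grasp_force": force on a finger pad.
Only numpy, scipy, OpenCV 4.12 (cv2) and the standard library are available. Lean on these libraries where they do the work, as an engineer would, in place of code of your own. Each camera call takes 0.05 s, during which the arm holds its last target. There are 200 camera calls.

## Working session

There is one attempt and no reset: what is moved stays moved. The work goes in short steps, Python scripts to look and compute and a tool call to move; the robot and the scene stay as the last step left them, time stands still between calls to the robot, and variables do not carry over. Pictures are saved under pics/ and viewed, at most 10 in all, crops included, and the job is handed in when it is done.

Besides the shell and the picture viewer there is one more tool, called after "Emit:" as name(argument=value, ...), one argument or row to a line, values as JSON. servo_tool: Moves the arm, as the interface text tells. Scaled input: -1 to 1 covers 10 cm each way for a shift and 30 degrees each way for a turn. Its arguments: {"type":"object","properties":{"delta_pos":{"type":"array"},"turn":{"type":"array"},"grip":{"type":"number"},"force":{"type":"number"}},"required":["delta_pos","turn"]}

```bash
ls; mkdir -p pics; python3 - <<'E'
from station import r
import cv2
o=r.get_obs()
for k in o: print(k,o[k])
for n in ("scene","top"):
    p=r.get_image(n); cv2.imwrite(f"pics/{n}0.png",p["img"][:,:,::-1]); print(n,p["K"].tolist(),p["T"].round(3).tolist(),[k for k in p])
E
```

```text
pics
t 0.0
q [ 1.59419474  0.50181497 -0.42676969  1.55144614  0.220812    1.13832313
 -0.21028912]
dq [ 0.00012221  0.00079809 -0.00072265  0.0001899   0.00094905  0.00112047
  0.00061386]
joint_efforts [ 2.94926131e-04 -5.69516087e+01 -5.81575423e+00 -2.80942565e+01
  1.08534828e-02  1.18334207e-02 -3.02685203e-05]
ee_pos [ 154.15365249 -630.73997125  230.2796831 ]
eef_rot [-3.13965795e+00 -3.25599754e-05  2.39852692e-01]
contact_force [-1.09688318 -0.18230689  0.58590929]
moment [-0.03280499 -0.0244777   0.04551501]
grasp_force 0.0
width 0.9989816725441999
scene [[479.17436326633697, 0.0, 319.61036342562073], [0.0, 479.17436326633697, 243.11155782235736], [0.0, 0.0, 1.0]] [[-0.431, -0.75, 0.503, 1231.32], [0.902, -0.366, 0.228, 244.206], [0.013, 0.552, 0.834, 1180.237], [0.0, 0.0, 0.0, 1.0]] ['img', 'K', 'T', 'shot']
top [[572.6588833944993, 0.0, 323.3180872534128], [0.0, 572.6588833944993, 232.28400312586325], [0.0, 0.0, 1.0]] [[-0.002, 0.978, -0.208, 235.536], [-1.0, -0.003, -0.002, -53.793], [-0.002, 0.208, 0.978, 1830.79], [0.0, 0.0, 0.0, 1.0]] ['img', 'K', 'T', 'shot']
```

View pics/scene0.png

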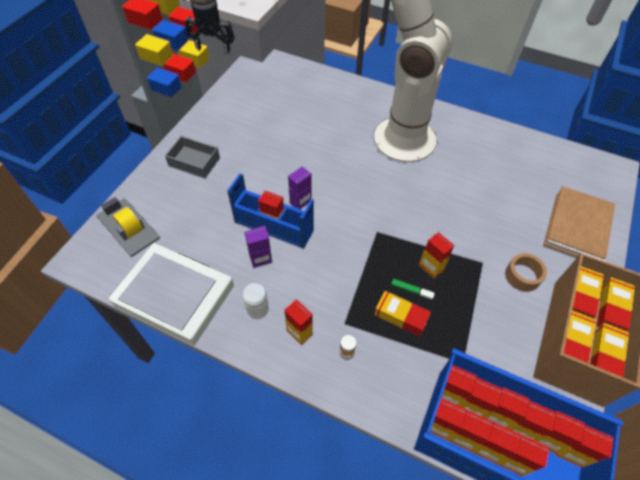

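View pics/top0.png

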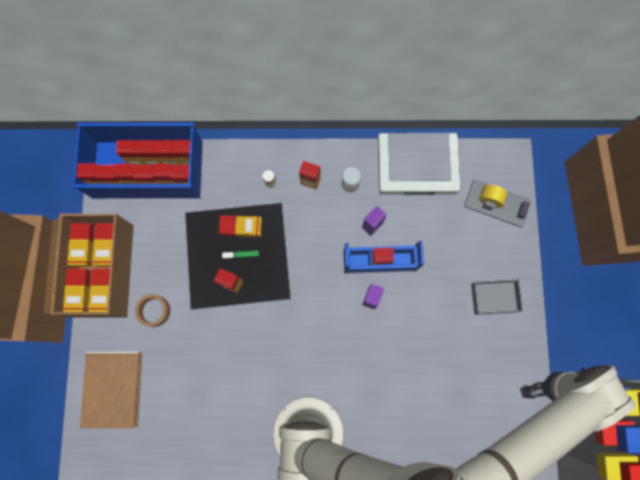

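Scene: the mat holds carton A lying (top px 240,226), the highlighter (240,254) and carton B standing (228,280). The carrier is at (383,258), its packed carton in the middle. Purple look-alikes stand on both long sides of the carrier, at (374,219) and (374,295).

```bash
cat > h.py <<'E'
import numpy as np, cv2
from station import r
from scipy.spatial.transform import Rotation as Rn
def ray(p,rc):
    K,T=p["K"],p["T"]; rc=np.atleast_2d(rc).astype(float)
    d=np.stack([(rc[:,1]-K[0,2])/K[0,0],-(rc[:,0]-K[1,2])/K[1,1],-np.ones(len(rc))],1)@T[:3,:3].T
    return T[:3,3],d
def onz(p,rc,z):
    c,d=ray(p,rc); return c+d*((z-c[2])/d[:,2])[:,None]
def proj(p,X):
    K,T=p["K"],p["T"]; c=(np.atleast_2d(X)-T[:3,3])@T[:3,:3]
    return np.stack([K[1,2]-K[1,1]*c[:,1]/-c[:,2],K[0,2]+K[0,0]*c[:,0]/-c[:,2]],1)
def tri(ps,rcs):
    A=np.zeros((3,3));b=np.zeros(3)
    for p,rc in zip(ps,rcs):
        c,d=ray(p,rc);d=d[0]/np.linalg.norm(d[0]);M=np.eye(3)-np.outer(d,d);A+=M;b+=M@c
    return np.linalg.solve(A,b)
def rect(p,m,z):
    ys,xs=np.nonzero(m);P=onz(p,np.stack([ys,xs],1),z)[:,:2].astype(np.float32)
    return cv2.minAreaRect(P)
E
python3 - <<'E'
from h import *
ps=[r.get_image("top"),r.get_image("scene")]
Z=dict(carton_a_red=25,carton_b_red=134,carton_a_foot=25,pocket0=88,pocket1=88,pocket2=88,carton_a=25,carton_b=69,packed=73,sample=65,marker=4,mat=0,carrier=0)
for n,z in Z.items():
    for p,nm in zip(ps,("top","scene")):
        for t in r.tip_of(n,p)[:4]:
            if t["score"]>.3: print(n,nm,round(t["score"],2),np.round(t["position"],1),onz(p,t["position"],z)[0].round(1))
E
```

```text
carton_a_red top 0.91 [226.4 217.9] [639.  290.2  25. ]
carton_a_red scene 0.59 [322.2 421.9] [641.6 275.8  25. ]
carton_b_red top 0.97 [278.  224.3] [457.  244.7 134. ]
carton_b_red top 0.67 [256.8 360.2] [ 520.  -161.2  134. ]
carton_b_red scene 0.85 [244.8 437.9] [469.6 239.5 134. ]
carton_a_foot top 0.74 [225.9 257. ] [640.3 163.9  25. ]
carton_a_foot scene 0.66 [305.7 376.9] [648.7 152.1  25. ]
carton_a_foot scene 0.36 [207.1 266.9] [ 487.2 -271.7   25. ]
pocket0 top 0.75 [255.5 406.1] [ 531.4 -305.6   88. ]
pocket0 top 0.72 [256.5 382.5] [ 528.4 -232.8   88. ]
pocket0 top 0.66 [256.3 357.9] [ 529.2 -157.    88. ]
pocket0 scene 0.97 [201.3 254. ] [ 525.7 -287.3   88. ]
pocket0 scene 0.82 [207.7 270.6] [ 525. -233.   88.]
pocket0 scene 0.7 [216.5 295.8] [ 521.2 -153.8   88. ]
pocket1 top 0.75 [255.5 406.1] [ 531.4 -305.6   88. ]
pocket1 top 0.72 [256.5 382.5] [ 528.4 -232.8   88. ]
pocket1 top 0.66 [256.3 357.9] [ 529.2 -157.    88. ]
pocket1 scene 0.97 [201.3 254. ] [ 525.7 -287.3   88. ]
pocket1 scene 0.82 [207.7 270.6] [ 525. -233.   88.]
pocket1 scene 0.7 [216.5 295.8] [ 521.
[... 1043 characters left out ...]
.82 [246.6 255. ] [ 652.6 -213.    73. ]
packed scene 0.63 [210.7 270.2] [ 525.4 -235.3   73. ]
sample top 0.64 [174.2 311.7] [801.5 -13.5  65. ]
sample scene 0.77 [322.6 299.1] [798.1  -3.5  65. ]
marker top 0.57 [253.8 242.3] [552.6 212.    4. ]
marker scene 0.74 [286.6 409.5] [543.8 210.4   4. ]
mat top 0.83 [253.6 236.4] [554.  231.7   0. ]
mat top 0.66 [280.  230.6] [468.  247.8   0. ]
mat top 0.64 [175.3 310.2] [818.5  -7.    0. ]
mat scene 0.75 [293.6 415.4] [555.  232.4   0. ]
mat scene 0.51 [352.4 347. ] [793.  130.1   0. ]
carrier top 0.58 [260.5 379.7] [ 530.1 -232.5    0. ]
carrier scene 0.93 [224.8 275.5] [ 518.8 -226.7    0. ]
carrier scene 0.5 [252.6 432.5] [405.3 233.    0. ]
```

Emit:
servo_tool(
  delta_pos=[
    [0.2,0.25,0.2],
    [0.45,0.5,0.4],
    [0.7,0.75,0.6],
    [0.93,1,0.8],
    [0.93,1,0.8],
  ],
  turn=[
    [0,0,0.15],
    [0,0,0.3],
    [0,0,0.5],
    [0,0,0.64],
    [0,0,0.64],
  ],
  grip=1,
)

```text
t: 2.0
ee_pos: [253.9, -528.5, 315.3]
eef_rot: [3.136, -0.002, 0.585]
contact_force: [0.0, -0.6, 0.3]
width: 1.002
grasp_force: 0.0
```

Emit:
servo_tool(
  delta_pos=[
    [0.2,0.25,0.2],
    [0.45,0.5,0.4],
    [0.7,0.75,0.6],
    [0.93,1,0.8],
    [0.93,1,0.8],
  ],
  turn=[
    [0,0,0.15],
    [0,0,0.3],
    [0,0,0.5],
    [0,0,0.64],
    [0,0,0.64],
  ],
)

```text
t: 2.5
ee_pos: [345.9, -427.8, 394.9]
eef_rot: [3.135, -0.0, 0.92]
contact_force: [0.9, 0.8, -0.2]
width: 0.995
grasp_force: 0.0
```

Emit:
servo_tool(
  delta_pos=[
    [0.2,0.25,0.1],
    [0.45,0.5,0.2],
    [0.7,0.75,0.2],
    [0.93,1,0.2],
    [0.93,1,0.2],
  ],
  turn=[
    [0,0,0.15],
    [0,0,0.3],
    [0,0,0.5],
    [0,0,0.64],
    [0,0,0.64],
  ],
)

```text
t: 3.0
ee_pos: [436.6, -326.6, 411.4]
eef_rot: [3.141, -0.002, 1.255]
contact_force: [0.4, 1.2, 0.1]
width: 1.003
grasp_force: 0.0
```

Emit:
servo_tool(
  delta_pos=[
    [0.2,0.25,0],
    [0.45,0.5,0],
    [0.7,0.75,0],
    [0.93,1,0],
    [0.93,1,0],
  ],
  turn=[
    [0,0,0.15],
    [0,0,0.3],
    [0,0,0.5],
    [0,0,0.64],
    [0,0,0.64],
  ],
)

```text
t: 3.5
ee_pos: [528.6, -226.9, 410.9]
eef_rot: [3.141, -0.003, 1.588]
contact_force: [0.9, 0.5, 0.8]
width: 1.002
grasp_force: 0.0
```

```bash
python3 - <<'E'
from h import *
p=r.get_image("wrist"); cv2.imwrite("pics/w1.png",p["img"][:,:,::-1]); o=r.get_obs(); print(o["ee_pos"],o["q"].round(2)); print(p["K"].round(1).tolist(),p["T"].round(3).tolist())
for t in r.tip_of("pocket0",p): print("pocket",round(t["score"],2),np.round(t["position"],1),onz(p,t["position"],88)[0].round(1))
for n,z in(("packed",138),):
    for t in r.masks_of(n,p)[:4]: 
        m=t["pixels"]; print(n,round(t["score"],2),np.round(t["position"]),m.sum())
# red top face of packed
hsv=cv2.cvtColor(p["img"],cv2.COLOR_RGB2HSV); m=((hsv[...,0]<8)|(hsv[...,0]>172))&(hsv[...,1]>150)&(hsv[...,2]>60)
n,l,s,c=cv2.connectedComponentsWithStats(m.astype(np.uint8))
for i in range(1,n):
    if s[i,4]>300: print("red",s[i],rect(p,l==i,138))
m=(hsv[...,0]>100)&(hsv[...,0]<125)&(hsv[...,1]>120)
n,l,s,c=cv2.connectedComponentsWithStats(m.astype(np.uint8))
for i in range(1,n):
    if s[i,4]>500: print("blue",s[i],rect(p,l==i,88))
E
```

```text
[ 527.1883287  -229.61991234  410.72242869] [ 1.07  0.33 -0.92  1.48  0.26  1.46  0.16]
[[362.1, 0.0, 318.6], [0.0, 362.1, 245.5], [0.0, 0.0, 1.0]] [[1.0, -0.017, -0.007, 526.528], [0.018, 0.947, 0.322, -142.475], [0.002, -0.322, 0.947, 554.32], [0.0, 0.0, 0.0, 1.0]]
pocket 0.71 [132.3 317.8] [ 526.5 -154.    88. ]
pocket 0.63 [238.6 317.4] [ 528.3 -291.2   88. ]
packed 0.76 [164. 224.] 2915
packed 0.66 [173. 413.] 2545
packed 0.6 [195. 317.] 2098
packed 0.43 [167. 321.] 8976
red [ 534    0   72   31 1506] ((774.3853759765625, -36.4940185546875), (67.74176025390625, 26.033605575561523), 1.0663931369781494)
red [ 299  169   37   55 1838] ((527.0278930664062, -223.97421264648438), (41.354827880859375, 63.062747955322266), 1.877856969833374)
blue [ 282   90   70  206 9037] ((527.31640625, -240.89894104003906), (82.54327392578125, 270.01348876953125), 1.4484378099441528)
```

View pics/w1.png

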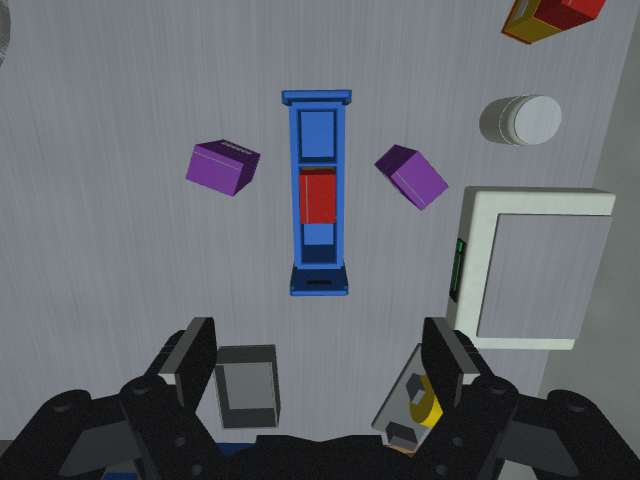

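The wrist view shows the carrier along y at px (318,90)–(320,295), with both end pockets empty and the purple cartons about 100 mm clear on either side. I'll fit the carrier pose by silhouette and go over the mat.

```bash
cat >> h.py <<'E'
from scipy.optimize import minimize
def box(c,s):
    g=np.array(np.meshgrid([-1,1],[-1,1],[-1,1])).reshape(3,-1).T/2
    return np.array(c)+g*np.array(s)
CARRIER=[box((0,0,44),(68,216,88)),box((0,104,78),(68,8,156)),box((0,-104,78),(68,8,156)),box((0,0,73),(42,58,130))]
STAND=[box((0,0,69),(42,58,130))]
LYING=[box((0,0,25),(58,130,42))]   # long axis along y
S=4
def render(p,boxes,x):
    R=Rn.from_euler("z",x[2],degrees=True).as_matrix(); im=np.zeros((480,640),np.float32)
    big=np.zeros((480*2,640*2),np.uint8)
    for b in boxes:
        rc=proj(p,b@R.T+[x[0],x[1],0]); hull=cv2.convexHull(((rc[:,::-1]*2+.5)).astype(np.float32))
        cv2.fillConvexPoly(big,np.round(hull*16).astype(np.int32),255,cv2.LINE_AA,4)
    return cv2.resize(big,(640,480),interpolation=cv2.INTER_AREA)/255.
def fit(p,boxes,m,x0,tol=(6,6,5)):
    m=m.astype(np.float32); f=lambda x:np.abs(render(p,boxes,x)-m).sum()
    best=None
    for a in (-1,1):
        sx=np.array(x0)+np.array([[0,0,0],[tol[0],0,0],[0,tol[1],0],[0,0,a*tol[2]]])
        s=minimize(f,x0,method="Nelder-Mead",options=dict(initial_simplex=sx,xatol=.02,fatol=.5))
        if best is None or s.fun<best.fun: best=s
    return best.x.round(2),round(best.fun),int(m.sum())
def colour(p,*names):
    h=cv2.cvtColor(p["img"],cv2.COLOR_RGB2HSV).astype(int); H,Sa,V=h[...,0],h[...,1],h[...,2]; m=np.zeros(H.shape,bool)
    if "red" in names: m|=((H<9)|(H>170))&(Sa>130)&(V>50)
    if "yellow" in names: m|=(H>=9)&(H<35)&(Sa>110)&(V>50)
    if "blue" in names: m|=(H>98)&(H<128)&(Sa>110)
    return m
def near(p,m,X,closed=7):
    m=cv2.morphologyEx(m.astype(np.uint8),cv2.MORPH_CLOSE,np.ones((closed,closed)))
    n,l=cv2.connectedComponents(m); rr,cc=proj(p,X)[0].round().astype(int)
    k=l[max(rr-8,0):rr+9,max(cc-8,0):cc+9]; k=k[k>0]
    m=(l==np.bincount(k).argmax()).astype(np.uint8)
    cs,_=cv2.findContours(m,cv2.RETR_EXTERNAL,cv2.CHAIN_APPROX_NONE); cv2.drawContours(m,cs,-1,1,-1)
    return m>0
E
python3 - <<'E'
from h import *
p=r.get_image("wrist")
m=near(p,colour(p,"blue","red"),[527,-230,138]); print("wrist",fit(p,CARRIER,m,(527,-228,1)))
p=r.get_image("top"); 
for n,b,X,x0,c in(("carrier",CARRIER,[527,-230,138],(527,-228,1),("blue","red")),("a",LYING,[638,222,46],(638,222,0),("red","yellow"))):
    m=near(p,colour(p,*c),X); print("top",n,fit(p,b,m,x0))
p=r.get_image("scene")
for n,b,X,x0,c in(("carrier",CARRIER,[527,-230,138],(527,-228,1),("blue","red")),("a",LYING,[638,222,46],(638,222,0),("red","yellow"))):
    m=near(p,colour(p,*c),X); print("scene",n,fit(p,b,m,x0))
E
```

```text
wrist (array([ 527.36, -219.82,    1.6 ]), 850, 11409)
top carrier (array([ 524.51, -197.38,   -6.72]), 959, 1026)
top a (array([641.85, 217.79,  -2.34]), 36, 903)
scene carrier (array([ 526.84, -227.64,    4.37]), 355, 3159)
scene a (array([638.61, 218.77,  -2.1 ]), 87, 1500)
```

Emit:
servo_tool(
  delta_pos=[
    [0,0.3,0],
    [-0.1,0.65,0],
    [-0.14,0.93,0],
    [-0.14,0.93,0],
  ],
  turn=[
    [0,0,0],
    [0,0,0],
    [0,0,0],
    [0,0,0],
  ],
)

```text
t: 4.2
ee_pos: [511.9, -134.3, 412.2]
eef_rot: [3.141, 0.001, 1.585]
contact_force: [0.4, 0.4, 0.2]
width: 0.995
grasp_force: 0.0
```

Emit:
servo_tool(
  delta_pos=[
    [0,0.3,0],
    [-0.1,0.65,0],
    [-0.14,0.93,0],
    [-0.14,0.93,0],
  ],
  turn=[
    [0,0,0],
    [0,0,0],
    [0,0,0],
    [0,0,0],
  ],
)

```text
t: 4.6
ee_pos: [497.9, -41.9, 412.1]
eef_rot: [3.141, 0.001, 1.585]
contact_force: [0.0, 0.0, -0.1]
width: 1.001
grasp_force: 0.0
```

Emit:
servo_tool(
  delta_pos=[
    [0,0.3,0],
    [-0.1,0.65,0],
    [-0.14,0.93,0],
    [-0.14,0.93,0],
  ],
  turn=[
    [0,0,0],
    [0,0,0],
    [0,0,0],
    [0,0,0],
  ],
)

```text
t: 5.0
ee_pos: [483.9, 50.5, 411.9]
eef_rot: [3.14, 0.0, 1.584]
contact_force: [0.3, -0.6, 0.4]
width: 0.999
grasp_force: 0.0
```

Emit:
servo_tool(
  delta_pos=[
    [0,0.3,0],
    [-0.1,0.65,0],
    [-0.14,0.93,0],
    [-0.14,0.93,0],
  ],
  turn=[
    [0,0,0],
    [0,0,0],
    [0,0,0],
    [0,0,0],
  ],
)

```text
t: 5.4
ee_pos: [470.0, 143.0, 411.7]
eef_rot: [3.141, -0.001, 1.584]
contact_force: [-0.1, -0.6, -0.4]
width: 0.998
grasp_force: 0.0
```

Emit:
servo_tool(
  delta_pos=[
    [0,0.3,0],
    [-0.1,0.65,0],
    [-0.14,0.9,0],
    [-0.14,0.9,0],
    [-0.14,0.9,0],
  ],
  turn=[
    [0,0,0],
    [0,0,0],
    [0,0,0],
    [0,0,0],
    [0,0,0],
  ],
)

```text
t: 5.9
ee_pos: [457.6, 228.7, 411.0]
eef_rot: [-3.141, 0.001, 1.579]
contact_force: [0.5, -0.4, -0.3]
width: 1.003
grasp_force: 0.0
```

```bash
python3 - <<'E'
from h import *
p=r.get_image("wrist"); cv2.imwrite("pics/w2.png",p["img"][:,:,::-1]); o=r.get_obs(); print(o["ee_pos"],o["q"].round(2))
for X,b,x0 in(([458,246,134],STAND,(458,246,-20)),([458,246,134],STAND,(458,246,60)),([458,246,134],STAND,(458,246,20)),([640,218,46],LYING,(640,218,-2))):
    try: m=near(p,colour(p,"red","yellow"),X); print(fit(p,b,m,x0,(6,6,25 if b is STAND else 5)), proj(p,X))
    except Exception as e: print(e)
E
```

```text
[457.83773609 228.1480947  410.96947535] [ 0.47  0.23 -1.16  1.62  0.22  1.43 -0.71]
(array([457.02, 245.92, -22.96]), 80, 2106) [[182.72210169 319.25511033]]
(array([456.99, 245.81, -22.96]), 80, 2106) [[182.72210169 319.25511033]]
(array([457.06, 245.91, -23.06]), 80, 2106) [[182.72210169 319.25511033]]
(array([640.03, 220.89,  -2.  ]), 134, 4562) [[193.57679019 447.61443456]]
```

View pics/w2.png

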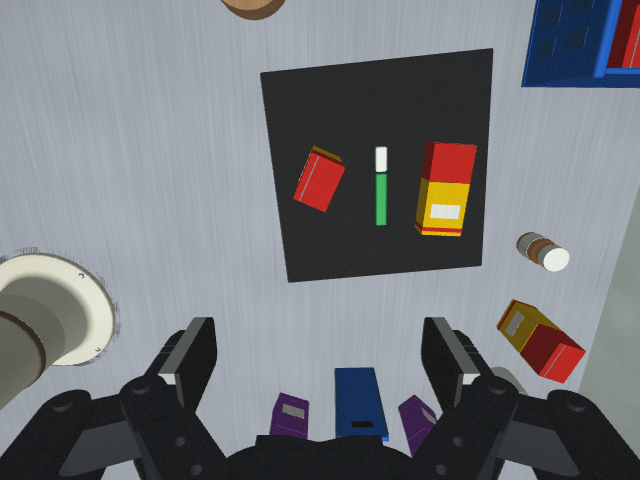

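B fits at (457,246), yaw −23°, and A at (640,220), yaw −2°. Both residuals are small and match the picture. Grasping B on its broad faces.

Emit:
servo_tool(
  delta_pos=[
    [0,0.05,-0.3],
    [0,0.1,-0.65],
    [0,0.17,-1],
    [0,0.17,-1],
  ],
  turn=[
    [0,0,-0.25],
    [0,0,-0.5],
    [0,0,-0.78],
    [0,0,-0.78],
  ],
)

```text
t: 6.35
ee_pos: [455.2, 243.9, 307.2]
eef_rot: [-3.137, 0.006, 1.168]
contact_force: [-0.6, 0.2, 0.5]
width: 1.0
grasp_force: 0.0
```

Emit:
servo_tool(
  delta_pos=[
    [0,0,-0.3],
    [0,0,-0.65],
    [0,0,-1],
    [0,0,-1],
    [0,0,-1],
  ],
  turn=[
    [0,0,0],
    [0,0,0],
    [0,0,0],
    [0,0,0],
    [0,0,0],
  ],
)

```text
t: 6.85
ee_pos: [457.6, 247.0, 212.8]
eef_rot: [3.141, -0.001, 1.173]
contact_force: [0.1, 0.2, 1.1]
width: 1.004
grasp_force: 0.0
```

```bash
python3 - <<'E'
from h import *
p=r.get_image("wrist"); o=r.get_obs(); print(o["ee_pos"],o["eef_rot"])
m=near(p,colour(p,"red","yellow"),[457,246,134]); print(fit(p,STAND,m,(457,246,-23)))
E
```

```text
[458.14015345 247.73706831 213.63525786] [ 3.13981534e+00 -2.09451392e-03  1.17229211e+00]
(array([456.95, 245.73, -23.35]), 161, 7078)
```

Emit:
servo_tool(
  delta_pos=[
    [0,-0.01,-0.25],
    [-0.01,-0.015,-0.5],
    [-0.01,-0.015,-0.75],
    [-0.01,-0.015,-0.95],
    [-0.01,-0.015,-0.95],
  ],
  turn=[
    [0,0,0],
    [0,0,0],
    [0,0,0],
    [0,0,0],
    [0,0,0],
  ],
)

```text
t: 7.4
ee_pos: [455.9, 245.5, 116.5]
eef_rot: [-3.141, 0.001, 1.172]
contact_force: [-0.7, -0.2, -0.6]
width: 1.003
grasp_force: 0.0
```

Emit:
servo_tool(
  delta_pos=[
    [0,0,-0.1],
    [0,0,-0.2],
    [0,0,-0.2],
  ],
  turn=[
    [0,0,0],
    [0,0,0],
    [0,0,0],
  ],
)

```text
t: 7.7
ee_pos: [455.5, 245.8, 96.1]
eef_rot: [3.142, 0.0, 1.172]
contact_force: [0.0, -0.4, -0.5]
width: 0.999
grasp_force: 0.0
```

Emit:
servo_tool(
  delta_pos=[
    [0,0,0],
    [0,0,0],
    [0,0,0],
    [0,0,0],
    [0,0,0],
    [0,0,0],
    [0,0,0],
    [0,0,0],
  ],
  turn=[
    [0,0,0],
    [0,0,0],
    [0,0,0],
    [0,0,0],
    [0,0,0],
    [0,0,0],
    [0,0,0],
    [0,0,0],
  ],
  grip=0.3,
  force=40,
)

```text
t: 8.5
ee_pos: [456.1, 246.4, 96.9]
eef_rot: [3.14, -0.001, 1.172]
contact_force: [1.6, 0.0, 5.7]
width: 0.488
grasp_force: 41.3
```

Emit:
servo_tool(
  delta_pos=[
    [0,0,0.1],
    [0,0,0.4],
    [0,0,0.8],
    [0,0,1],
  ],
  turn=[
    [0,0,0],
    [0,0,0],
    [0,0,0],
    [0,0,0],
  ],
)

```text
t: 8.9
ee_pos: [455.2, 247.1, 198.8]
eef_rot: [3.141, -0.001, 1.173]
contact_force: [0.1, 0.3, -1.1]
width: 0.488
grasp_force: 41.2
```

Emit:
servo_tool(
  delta_pos=[
    [0,-0.2,0.3],
    [0.1,-0.5,0.7],
    [0.15,-0.95,1],
    [0.15,-0.95,1],
  ],
  turn=[
    [0,0,0.1],
    [0,0,0.2],
    [0,0,0.2],
    [0,0,0.2],
  ],
)

```text
t: 9.3
ee_pos: [472.9, 145.4, 298.7]
eef_rot: [3.138, 0.002, 1.268]
contact_force: [0.7, 0.0, -2.3]
width: 0.488
grasp_force: 41.3
```

Emit:
servo_tool(
  delta_pos=[
    [0,-0.3,0.3],
    [0.1,-0.6,0.7],
    [0.15,-0.95,1],
    [0.15,-0.95,1],
  ],
  turn=[
    [0,0,0.1],
    [0,0,0.2],
    [0,0,0.2],
    [0,0,0.2],
  ],
)

```text
t: 9.7
ee_pos: [487.8, 50.8, 399.2]
eef_rot: [3.137, 0.001, 1.373]
contact_force: [-0.8, -1.0, -3.9]
width: 0.488
grasp_force: 41.6
```

Emit:
servo_tool(
  delta_pos=[
    [0,-0.3,0],
    [0.1,-0.6,0.1],
    [0.15,-0.95,0.15],
    [0.15,-0.95,0.15],
  ],
  turn=[
    [0,0,0.1],
    [0,0,0.2],
    [0,0,0.2],
    [0,0,0.2],
  ],
)

```text
t: 10.1
ee_pos: [500.3, -44.5, 410.3]
eef_rot: [-3.14, 0.001, 1.478]
contact_force: [0.3, -0.3, -2.4]
width: 0.484
grasp_force: 41.6
```

Emit:
servo_tool(
  delta_pos=[
    [0,-0.3,0],
    [0.1,-0.6,0],
    [0.25,-0.95,0],
    [0.25,-0.95,0],
  ],
  turn=[
    [0,0,0.1],
    [0,0,0.2],
    [0,0,0.21],
    [0,0,0.21],
  ],
)

```text
t: 10.5
ee_pos: [525.3, -139.6, 409.1]
eef_rot: [-3.139, -0.001, 1.588]
contact_force: [-0.1, -0.5, -2.8]
width: 0.482
grasp_force: 41.7
```

Emit:
servo_tool(
  delta_pos=[
    [0,-0.2,0],
    [0,-0.5,0],
    [0,-0.9,0],
    [0,-0.9,0],
    [0,-0.9,0],
  ],
  turn=[
    [0,0,0],
    [0,0,0],
    [0,0,0],
    [0,0,0],
    [0,0,0],
  ],
)

```text
t: 11.0
ee_pos: [524.7, -223.9, 409.9]
eef_rot: [-3.139, -0.003, 1.594]
contact_force: [0.5, 1.2, -1.5]
width: 0.488
grasp_force: 41.8
```

```bash
python3 - <<'E'
from h import *
import pickle
p=r.get_image("wrist"); pickle.dump(p,open("w3.pkl","wb")); o=r.get_obs(); print(o["ee_pos"],o["eef_rot"])
m=near(p,colour(p,"blue","red"),[527,-230,138])
f=fit(p,CARRIER,m,(527,-224,1.6)); print(f)
im=p["img"][:,:,::-1].copy()
e=cv2.Canny((render(p,CARRIER,f[0])*255).astype(np.uint8),50,150); im[e>0]=(0,255,0)
e=cv2.Canny((m*255).astype(np.uint8),50,150); im[e>0]=(255,255,255)
cv2.imwrite("pics/w3.png",im)
E
```

```text
[ 525.12467125 -222.45669595  410.39044339] [-3.14023854e+00 -2.19554725e-03  1.59653402e+00]
(array([ 527.22, -219.12,    1.54]), 4042, 6811)
```

View pics/w3.png

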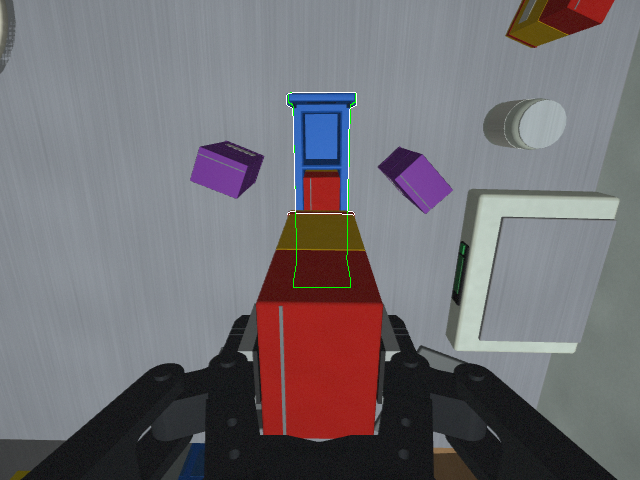

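The outline fits the visible half of the carrier. The held carton hides the rest, with its foot at rows 212–250. Refining with only the visible rows.

```bash
cat >> h.py <<'E'
def fitrows(p,boxes,m,x0,rows,tol=(4,4,2)):
    a,b=rows; mm=m.astype(np.float32)[a:b]
    f=lambda x:np.abs(render(p,boxes,x)[a:b]-mm).sum()
    best=None
    for s in (-1,1):
        sx=np.array(x0)+s*np.array([[0,0,0],[tol[0],0,0],[0,tol[1],0],[0,0,tol[2]]])
        q=minimize(f,x0,method="Nelder-Mead",options=dict(initial_simplex=sx,xatol=.02,fatol=.3))
        if best is None or q.fun<best.fun: best=q
    return best.x.round(2),round(best.fun,1),int(mm.sum())
E
python3 - <<'E'
from h import *
import pickle
p=pickle.load(open("w3.pkl","rb"))
m=near(p,colour(p,"blue","red"),[527,-230,138])
print(fitrows(p,CARRIER,m,(527,-222,1.6),(0,205)))
# web edges along the column centre: boundaries pocket2 / web / packed; predict rows for features
for y in (-222,-219):
    c=Rn.from_euler("z",1.54,degrees=True).as_matrix()
    F={"wall outer top":(0,108,156),"wall inner top":(0,100,156),"pocket2 outer rim":(-20,99,88),"web +":(0,37,88),"web -":(0,31,88),"packed top +":(0,29,138)}
    print(y,{k:proj(p,c@np.array(v)+[527.2,y,0]).round(1).tolist()[0] for k,v in F.items()})
col=p["img"][85:220,323].astype(int)
g=np.abs(np.diff(col,axis=0)).sum(1); print([(85+i,int(v)) for i,v in enumerate(g) if v>25])
E
```

```text
(array([ 527.04, -219.26,    1.39]), np.float64(145.6), 6302)
-222 {'wall outer top': [95.9, 321.5], 'wall inner top': [104.3, 321.5], 'pocket2 outer rim': [107.9, 304.5], 'web +': [160.6, 321.2], 'web -': [165.4, 321.2], 'packed top +': [172.2, 321.4]}
-219 {'wall outer top': [92.7, 321.5], 'wall inner top': [101.2, 321.6], 'pocket2 outer rim': [105.2, 304.5], 'web +': [158.1, 321.2], 'web -': [163.0, 321.2], 'packed top +': [169.5, 321.5]}
[(92, 167), (93, 51), (94, 47), (99, 81), (100, 118), (101, 57), (102, 29), (103, 115), (104, 89), (109, 27), (110, 73), (112, 76), (113, 199), (158, 216), (164, 81), (165, 41), (166, 93), (167, 77), (168, 64), (169, 150), (170, 32), (171, 57), (176, 68), (177, 39), (209, 62), (210, 45), (211, 64), (213, 100), (214, 57)]
```

```bash
python3 - <<'E'
from h import *
import pickle
p=pickle.load(open("w3.pkl","rb"))
m=near(p,colour(p,"red","yellow"),[525,-223,440],3)
m[:213]=0
# held carton: fit x,y,yaw at several heights of its foot
for zf in (313,315,317,319,321):
    B=[box((0,0,zf+65),(42,58,130))]
    print(zf,fitrows(p,B,m,(525,-223,1.5),(205,430)))
print(p["img"][200:225,320].tolist())
E
```

```text
313 (array([ 524.79, -226.58,    0.9 ]), np.float64(995.1), 23181)
315 (array([ 524.55, -226.2 ,    0.73]), np.float64(743.3), 23181)
317 (array([ 524.61, -225.88,    0.82]), np.float64(795.3), 23181)
319 (array([ 524.87, -225.46,    1.07]), np.float64(1073.7), 23181)
321 (array([ 524.99, -225.21,    1.37]), np.float64(1394.0), 23181)
[[159, 35, 33], [157, 32, 24], [160, 34, 28], [159, 32, 26], [159, 32, 30], [162, 34, 30], [163, 31, 30], [164, 37, 35], [163, 34, 32], [164, 36, 35], [126, 59, 27], [87, 60, 19], [78, 20, 18], [78, 22, 14], [125, 56, 22], [91, 73, 14], [88, 73, 10], [89, 73, 15], [90, 74, 11], [92, 73, 17], [90, 74, 10], [91, 74, 15], [94, 76, 21], [90, 74, 12], [89, 73, 10]]
```

Emit:
servo_tool(
  delta_pos=[
    [0,0.2,0],
    [0,0.5,-0.2],
    [0,0.73,-0.5],
    [0,0.73,-0.8],
    [0,0.73,-0.8],
    [0,0.73,-0.8],
  ],
  turn=[
    [0,0,0],
    [0,0,0],
    [0,0,0],
    [0,0,0],
    [0,0,0],
    [0,0,0],
  ],
)

```text
t: 11.65
ee_pos: [525.3, -149.3, 331.9]
eef_rot: [-3.141, -0.0, 1.598]
contact_force: [0.9, -0.2, -1.3]
width: 0.488
grasp_force: 41.8
```

Emit:
servo_tool(
  delta_pos=[
    [0,0,-0.2],
    [0,0,-0.5],
    [0,0,-0.7],
    [0,0,-0.7],
    [0,0,-0.7],
  ],
  turn=[
    [0,0,0],
    [0,0,0],
    [0,0,0],
    [0,0,0],
    [0,0,0],
  ],
)

```text
t: 12.15
ee_pos: [526.5, -150.9, 263.1]
eef_rot: [3.14, 0.0, 1.596]
contact_force: [-0.5, 0.4, -1.2]
width: 0.486
grasp_force: 41.8
```

```bash
python3 - <<'E'
from h import *
import pickle
p=r.get_image("wrist"); q=r.get_image("scene"); pickle.dump((p,q),open("w4.pkl","wb")); o=r.get_obs(); print(o["ee_pos"],o["eef_rot"],o["contact_force"])
im=np.vstack([p["img"][:300,150:490],cv2.resize(q["img"][120:300,200:340],(340,437))])[:,:,::-1]
im=np.hstack([cv2.resize(p["img"][60:300,200:440],(400,400)),cv2.resize(q["img"][140:260,210:330],(400,400),interpolation=cv2.INTER_CUBIC)])[:,:,::-1]
cv2.imwrite("pics/w4.png",im)
E
```

```text
[ 526.95058911 -150.95295431  263.55816928] [3.13824448e+00 9.54042336e-04 1.59563203e+00] [ 0.21790786  0.21898314 -1.47548205]
```

View pics/w4.png

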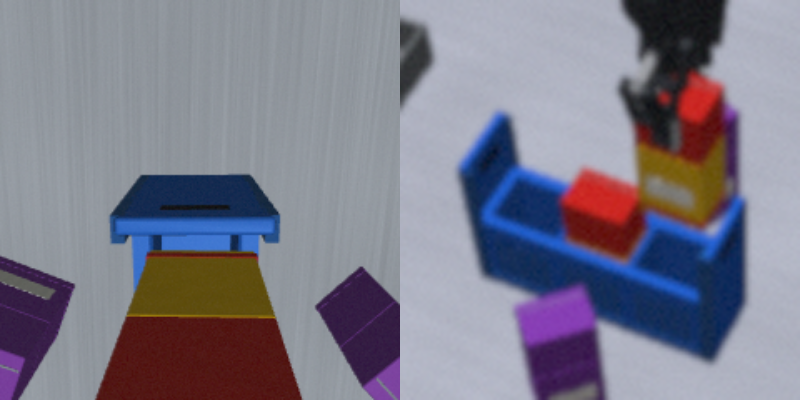

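```bash
python3 - <<'E'
from h import *
import pickle
p,q=pickle.load(open("w4.pkl","rb"))
m=near(p,colour(p,"blue"),[525,-118,156],3)
f=fitrows(p,CARRIER[:3],m,(527,-219,1.5),(0,209)); print("carrier",f)
m2=near(p,colour(p,"red","yellow"),[525,-151,270],3); m2[:205]=0
tops=np.nonzero(m2[:,310:335].any(1))[0][0]; print("foot row",tops)
for zf in (168,170,172):
    print(zf,onz(p,[tops,323],zf)[0].round(1), fitrows(p,[box((0,0,zf+65),(42,58,130))],m2,(525,-151,1.5),(205,430)))
for r0 in (212,216,222,235): 
    c=np.nonzero(m2[r0])[0]; b=np.nonzero(m[r0-12])[0]; print(r0,c.min(),c.max(),(c.min()+c.max())/2, b.min(),b.max(),(b.min()+b.max())/2)
x,y,a=f[0]; c,s=np.cos(np.radians(a)),np.sin(np.radians(a)); print("pocket2",x-68*s,y+68*c,"pocket0",x+68*s,y-68*c)
E
```

```text
carrier (array([ 526.74, -219.7 ,    1.41]), np.float64(203.5), 3912)
foot row 211
168 [ 528.7 -123.2  168. ] (array([ 526.24, -152.33,    0.74]), np.float64(864.9), 23296)
170 [ 528.7 -122.7  170. ] (array([ 526.2 , -151.91,    0.85]), np.float64(911.1), 23296)
172 [ 528.7 -122.2  172. ] (array([ 526.44, -152.07,    0.83]), np.float64(1194.5), 23296)
212 289 353 321.0 266 366 316.0
216 288 354 321.0 267 366 316.5
222 287 355 321.0 280 354 317.0
235 281 359 320.0 280 284 282.0
pocket2 525.0667472148613 -151.72058969719563 pocket0 528.4132527851388 -287.67941030280434
```

```bash
python3 - <<'E'
from h import *
import pickle
p,q=pickle.load(open("w4.pkl","rb"))
h=p["img"].astype(int)
for r0 in (212,214,218,224,230,240,250):
    row=h[r0]; g=np.abs(np.diff(row,axis=0)).sum(1); print("carton row",r0,[(i,int(g[i])) for i in range(255,390) if g[i]>35])
for a,b,z in((289,353.5,170),):
    print(onz(p,[[212,a],[212,b]],z).round(1).tolist())
for r0 in (170,180,188,192,196,200,203,206):
    g=np.abs(np.diff(h[r0],axis=0)).sum(1); print("wall row",r0,[(i,int(g[i])) for i in range(255,390) if g[i]>45])
E
```

```text
carton row 212 [(278, 78), (279, 78), (287, 223), (288, 70), (353, 216), (354, 122), (355, 45)]
carton row 214 [(278, 74), (279, 89), (286, 163), (287, 142), (288, 42), (289, 42), (353, 84), (354, 207)]
carton row 218 [(278, 38), (279, 116), (286, 195), (287, 76), (354, 256)]
carton row 224 [(279, 144), (283, 58), (284, 151), (285, 54), (355, 73), (356, 191)]
carton row 230 [(279, 112), (280, 52), (281, 56), (282, 159), (283, 38), (357, 56), (358, 186)]
carton row 240 [(278, 203), (279, 72), (361, 262)]
carton row 250 [(274, 197), (275, 113), (306, 54), (331, 47), (354, 53), (363, 47), (364, 127), (365, 123)]
[[506.0, -124.0, 170.0], [549.1, -122.9, 170.0]]
wall row 170 [(279, 205), (280, 113), (353, 167), (354, 164)]
wall row 180 [(271, 141), (272, 151), (360, 153), (361, 155)]
wall row 188 [(265, 132), (266, 156), (366, 154), (367, 157)]
wall row 192 [(265, 125), (267, 67), (268, 72), (364, 72), (367, 189)]
wall row 196 [(265, 159), (267, 49), (268, 56), (269, 69), (363, 63), (364, 63), (366, 57), (367, 144)]
wall row 200 [(265, 117), (266, 69), (366, 100), (367, 102)]
wall row 203 [(265, 86), (266, 89), (274, 84), (275, 216), (276, 85), (278, 116), (279, 53), (288, 73), (289, 50), (291, 74), (296, 229), (337, 163), (338, 97), (342, 117), (344, 99), (354, 80), (355, 86), (357, 266), (358, 85), (366, 96), (367, 107)]
wall row 206 [(274, 47), (278, 115), (279, 55), (288, 85), (289, 47), (291, 74), (296, 239), (337, 217), (338, 47), (342, 78), (344, 107), (354, 113), (355, 50)]
```

Emit:
servo_tool(
  delta_pos=[
    [-0.03,0,0],
    [-0.03,0,-0.2],
    [-0.03,0,-0.45],
    [-0.03,0,-0.68],
    [-0.03,0,-0.68],
    [-0.03,0,-0.68],
  ],
  turn=[
    [0,0,0],
    [0,0,0],
    [0,0,0],
    [0,0,0],
    [0,0,0],
    [0,0,0],
  ],
)

```text
t: 12.85
ee_pos: [522.8, -150.8, 194.2]
eef_rot: [3.141, -0.0, 1.596]
contact_force: [0.1, 0.1, -1.8]
width: 0.486
grasp_force: 41.8
```

```bash
python3 - <<'E'
from h import *
import pickle
p=r.get_image("wrist"); q=r.get_image("scene"); pickle.dump((p,q),open("w5.pkl","wb")); o=r.get_obs(); print(o["ee_pos"],o["eef_rot"],o["contact_force"])
im=np.hstack([cv2.resize(p["img"][60:300,200:440],(400,400)),cv2.resize(q["img"][140:260,210:330],(400,400),interpolation=cv2.INTER_CUBIC)])[:,:,::-1]
cv2.imwrite("pics/w5.png",im)
h=p["img"].astype(int)
for r0 in range(190,250,6):
    g=np.abs(np.diff(h[r0],axis=0)).sum(1); print(r0,[(i,int(g[i])) for i in range(245,400) if g[i]>60])
E
```

```text
[ 523.63559654 -150.95931464  195.04079552] [3.13904004e+00 7.73490061e-04 1.59594970e+00] [ 0.10134693  0.34053461 -1.45003794]
190 [(269, 87), (270, 226), (373, 156), (374, 175)]
196 [(265, 153), (266, 170), (378, 191), (379, 172)]
202 [(261, 152), (262, 170), (383, 163), (384, 172)]
208 [(257, 221), (258, 116), (388, 251), (389, 92)]
214 [(254, 186), (259, 80), (387, 110), (391, 99), (392, 106)]
220 [(254, 102), (255, 106), (258, 68), (391, 198)]
226 [(255, 149), (391, 161)]
232 [(255, 142), (256, 77), (266, 64), (268, 236), (274, 123), (281, 168), (358, 136), (359, 136), (369, 164), (377, 154), (378, 174), (379, 96), (390, 158), (391, 63)]
238 [(274, 84), (275, 90), (279, 164), (360, 138), (361, 134), (369, 128)]
244 [(275, 125), (276, 162), (277, 96), (362, 132), (363, 138), (368, 81), (369, 88)]
```

View pics/w5.png

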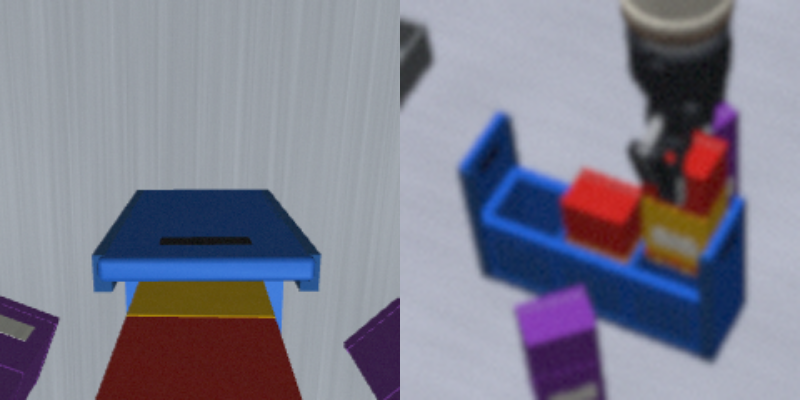

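Emit:
servo_tool(
  delta_pos=[
    [0.005,0,-0.05],
    [0.005,0,-0.1],
    [0.005,0,-0.15],
    [0.005,0,-0.2],
    [0.005,0,-0.22],
    [0.005,0,-0.22],
  ],
  turn=[
    [0,0,0],
    [0,0,0],
    [0,0,0],
    [0,0,0],
    [0,0,0],
    [0,0,0],
  ],
)

```text
t: 13.55
ee_pos: [526.0, -156.0, 177.6]
eef_rot: [3.137, 0.01, 1.593]
contact_force: [-10.9, -9.0, 42.1]
width: 0.489
grasp_force: 48.5
```

Emit:
servo_tool(
  delta_pos=[
    [0,0,0.1],
    [0,0,0.22],
    [0,0,0.22],
    [0,0,0.22],
  ],
  turn=[
    [0,0,0],
    [0,0,0],
    [0,0,0],
    [0,0,0],
  ],
)

```text
t: 13.95
ee_pos: [523.3, -152.3, 193.5]
eef_rot: [3.14, 0.002, 1.595]
contact_force: [0.2, -5.9, 1.0]
width: 0.487
grasp_force: 43.3
```

```bash
python3 - <<'E'
from h import *
import pickle
p=r.get_image("wrist"); q=r.get_image("scene"); pickle.dump((p,q),open("w6.pkl","wb")); o=r.get_obs(); print(o["ee_pos"],o["eef_rot"],o["contact_force"],o["moment"])
h=p["img"].astype(int); h5=pickle.load(open("w5.pkl","rb"))[0]["img"].astype(int)
for r0 in (226,229,232,238,244,260,280,300):
    for k in(h5,h):
        g=np.abs(np.diff(k[r0],axis=0)).sum(1); print(r0,[(i,int(g[i])) for i in range(245,400) if g[i]>60])
for k in (h5,h):
    g=np.abs(np.diff(k[:,320],axis=0)).sum(1); print("col",[(i,int(g[i])) for i in range(150,470) if g[i]>40])
# top face edges of the held carton / model: TCP rel camera
for z in (35,37,39): print(z,proj(p,o["ee_pos"]+np.array([0,29,z])).round(1),proj(p,o["ee_pos"]+np.array([0,-29,z])).round(1))
print(proj(p,o["ee_pos"]+np.array([0,29,37-52])).round(1),"red/yellow edge")
E
```

```text
[ 523.32217818 -152.28466042  193.23834856] [3.14070740e+00 1.61169629e-03 1.59517751e+00] [ 0.55263697 -6.53304623  1.26526603] [-1.68179705 -0.14551354  0.05487783]
226 [(255, 149), (391, 161)]
226 [(253, 94), (254, 117), (268, 166), (273, 86), (278, 121), (355, 150), (356, 93), (366, 82), (368, 81), (369, 89), (375, 282), (376, 84), (379, 67), (390, 201)]
229 [(255, 172), (266, 85), (269, 249), (270, 97), (274, 160), (282, 207), (283, 64), (357, 136), (358, 134), (369, 159), (376, 285), (377, 68), (379, 102), (390, 105), (391, 110)]
229 [(254, 149), (265, 109), (266, 66), (267, 237), (273, 158), (277, 172), (278, 94), (356, 265), (368, 73), (369, 93), (376, 153), (377, 172), (378, 73), (390, 157)]
232 [(255, 142), (256, 77), (266, 64), (268, 236), (274, 123), (281, 168), (358, 136), (359, 136), (369, 164), (377, 154), (378, 174), (379, 96), (390, 158), (391, 63)]
232 [(254, 175), (265, 90), (273, 122), (277, 169), (356, 71), (357, 204), (368, 125)]
238 [(274, 84), (275, 90), (279, 164), (360, 138), (361, 134), (369, 128)]
238 [(273, 87), (274, 90), (275, 163), (358, 73), (359, 199
[... 286 characters left out ...]
(264, 118), (374, 360)]
280 [(262, 222), (263, 113), (372, 166), (373, 177)]
300 [(255, 83), (256, 205), (257, 63), (380, 176), (381, 174)]
300 [(256, 216), (257, 115), (379, 344)]
col [(172, 76), (173, 238), (201, 76), (206, 93), (214, 68), (215, 46), (216, 49), (226, 58), (227, 74), (228, 165), (248, 100), (249, 124), (250, 84), (302, 55), (437, 93), (438, 260), (440, 153), (441, 56)]
col [(171, 342), (199, 86), (203, 43), (204, 43), (211, 58), (212, 61), (214, 44), (225, 202), (226, 44), (248, 93), (249, 56), (250, 118), (308, 44), (440, 48), (441, 113)]
35 [[298.7 321.9]] [[433.6 317.7]]
37 [[301.6 321.9]] [[437.9 317.7]]
39 [[304.5 322. ]] [[442.3 317.7]]
[[248.6 320.8]] red/yellow edge
```

Emit:
servo_tool(
  delta_pos=[
    [0,0,0.2],
    [0,0,0.45],
    [0,0,0.7],
    [0,0,0.7],
    [0,0,0.7],
  ],
  turn=[
    [0,0,0],
    [0,0,0],
    [0,0,0],
    [0,0,0],
    [0,0,0],
  ],
)

```text
t: 14.55
ee_pos: [522.7, -149.8, 262.5]
eef_rot: [-3.141, -0.001, 1.597]
contact_force: [-0.4, 0.1, -2.9]
width: 0.488
grasp_force: 43.2
```

```bash
cat >> h.py <<'E'
# held upright carton (red up), camera on its local +y side (front=+y narrow face); body frame x thin,y wide,z up
T_,M_,F_=65,13,-65
QUADS=[[(-21,-29,T_),(21,-29,T_),(21,29,T_),(-21,29,T_)],[(-21,29,T_),(21,29,T_),(21,29,M_),(-21,29,M_)],[(-21,29,M_),(21,29,M_),(21,29,F_),(-21,29,F_)]]
def labels(p):
    red=colour(p,"red"); V=p["img"].max(2); y=colour(p,"yellow")
    return [red&(V>=165),red&(V<165),y]
def fit6(p,tcp,rows,x0=(0,0,-28,0,0,1.5),skip=None):
    L=[l.astype(np.float32) for l in labels(p)]; a,b=rows
    W=np.zeros((480,640),np.float32); W[a:b,235:405]=1
    def f(x):
        R=Rn.from_euler("xyz",x[3:],degrees=True).as_matrix(); s=0
        for q,l in zip(QUADS,L):
            rc=proj(p,np.array(q)@R.T+tcp+x[:3]); im=np.zeros((480,640),np.uint8)
            cv2.fillConvexPoly(im,np.round(rc[:,::-1]*16).astype(np.int32),255,cv2.LINE_AA,4)
            s+=(np.abs(im/255.-l)*W).sum()
        return s
    best=None
    for sg in(-1,1):
        x=np.array(x0,float)
        for it in range(3):
            sx=np.vstack([x,x+sg*np.diag([2,2,3,3,3,3])])
            q=minimize(f,x,method="Nelder-Mead",options=dict(initial_simplex=sx,xatol=.02,fatol=.5,maxiter=1500)); x=q.x
        if best is None or q.fun<best.fun: best=q
    R=Rn.from_euler("xyz",best.x[3:],degrees=True).as_matrix()
    return best.x.round(2),round(best.fun),(tcp+best.x[:3]+R@[0,0,-65]).round(1)
E
python3 - <<'E'
from h import *
import pickle
p=r.get_image("wrist"); o=r.get_obs(); pickle.dump((p,o),open("w7.pkl","wb")); print(o["ee_pos"],o["eef_rot"],o["contact_force"],o["moment"])
L=labels(p); print([l.sum() for l in L], p["img"][230,320],p["img"][280,320],p["img"][380,330])
print("now",fit6(p,o["ee_pos"],(206,436)))
m=near(p,colour(p,"blue"),[525,-118,156],3); print("carrier",fitrows(p,CARRIER[:3],m,(527,-219.5,1.4),(0,204)))
p4=pickle.load(open("w4.pkl","rb"))[0]
print("before",fit6(p4,np.array([526.5,-150.9,263.3]),(209,436)))
E
```

```text
[ 522.1477832  -149.99519182  261.78993028] [-3.13983496e+00 -1.61569143e-03  1.59668879e+00] [-0.22377497  0.35755491 -2.16862469] [-0.0245148  -0.00557942  0.01518881]
[np.int64(12693), np.int64(9356), np.int64(6725)] [93 77 10] [82 22 15] [166  36  30]
now (array([ 2.00e-02, -6.40e-01, -3.13e+01,  3.68e+00,  2.00e-01,  1.71e+00]), 4540, array([ 521.8, -146.5,  165.6]))
carrier (array([ 526.17, -220.1 ,    1.52]), np.float64(163.1), 3308)
before (array([  0.63,  -2.12, -34.59,   1.81,  -0.94,   0.97]), 5414, array([ 528.2, -150.9,  163.7]))
```

```bash
sed -i 's/V>=165/V>=122/;s/V<165/V<122/' h.py; python3 - <<'E'
from h import *
import pickle
p,o=pickle.load(open("w7.pkl","rb"))
print("now",fit6(p,o["ee_pos"],(206,436)))
p4=pickle.load(open("w4.pkl","rb"))[0]
print("before",fit6(p4,np.array([526.5,-150.9,263.3]),(209,436)))
p3=pickle.load(open("w3.pkl","rb")); print("w3",fit6(p3,np.array([525.0,-223,410.2]),(213,436)))
E
```

```text
now (array([-2.000e-02, -1.020e+00, -2.882e+01,  1.530e+00,  2.500e-01,
        1.530e+00]), 1562, array([ 521.8, -149.3,  168. ]))
before (array([  0.63,  -1.82, -31.29,   0.07,  -0.92,   1.21]), 1496, array([ 528.2, -152.6,  167. ]))
w3 (array([ 8.00e-02, -2.90e+00, -3.13e+01,  2.00e-02, -5.80e-01,  9.70e-01]), 1328, array([ 525.7, -225.9,  313.9]))
```

Emit:
servo_tool(
  delta_pos=[
    [0.03,-0.012,0],
    [0.03,-0.012,0],
    [0.03,-0.012,-0.2],
    [0.03,-0.012,-0.45],
    [0.03,-0.012,-0.62],
    [0.03,-0.012,-0.62],
    [0.03,-0.012,-0.62],
  ],
  turn=[
    [-0.05,0,0],
    [-0.05,0,0],
    [-0.05,0,0],
    [-0.05,0,0],
    [-0.05,0,0],
    [-0.05,0,0],
    [-0.05,0,0],
  ],
)

```text
t: 15.3
ee_pos: [526.0, -151.7, 201.3]
eef_rot: [-3.141, 0.025, 1.597]
contact_force: [0.6, 0.7, -1.3]
width: 0.488
grasp_force: 42.9
```

```bash
python3 - <<'E'
from h import *
import pickle
p=r.get_image("wrist"); o=r.get_obs(); pickle.dump((p,o),open("w8.pkl","wb")); print(o["ee_pos"],o["eef_rot"],o["contact_force"],o["moment"])
print("carton",fit6(p,o["ee_pos"],(235,436)))
m=near(p,colour(p,"blue"),[525,-118,156],3); f=fitrows(p,CARRIER[:3],m,(526.5,-219.8,1.4),(0,222)); print("carrier",f)
x,y,a=f[0]; c,s=np.cos(np.radians(a)),np.sin(np.radians(a)); print("pocket2",x-68*s,y+68*c)
im=p["img"][150:310,235:405][:,:,::-1]; cv2.imwrite("pics/w8.png",cv2.resize(im,(680,600)))
E
```

```text
[ 526.5685642  -151.80123199  201.94262867] [3.14132028 0.02593684 1.59639926] [-0.20168774  0.04871497 -2.15424446] [ 0.0328916  -0.05740068 -0.0027724 ]
carton (array([ -0.99,  -1.47, -29.8 ,   0.33,   0.12,   1.51]), 1098, array([ 525.4, -152.9,  107.1]))
carrier (array([ 527.72, -218.74,    1.71]), np.float64(291.9), 6237)
pocket2 525.6908324177697 -150.77028263319596
```

View pics/w8.png

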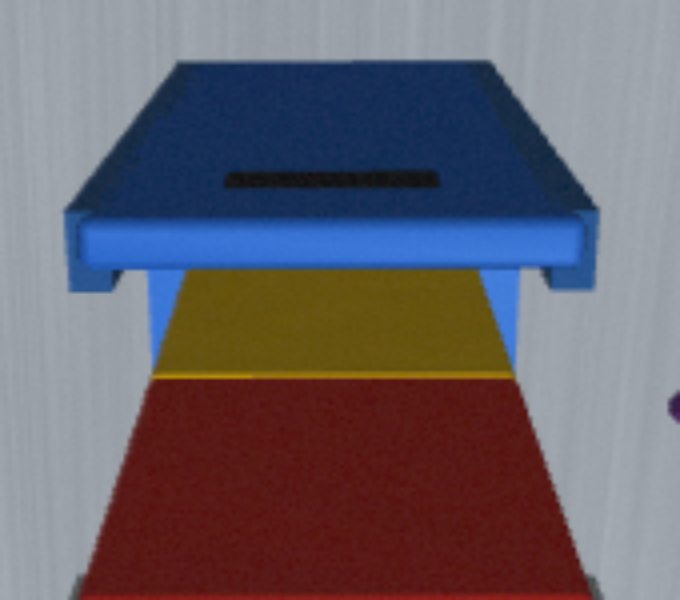

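The carton foot is aligned over pocket2 (yellow band at crop cols 180–480, rim at 150–520). Trying a gentle descent.

Emit:
servo_tool(
  delta_pos=[
    [0,0.005,-0.06],
    [0,0.005,-0.12],
    [0,0.005,-0.16],
    [0,0.005,-0.19],
  ],
  turn=[
    [0,0,0],
    [0,0,0],
    [0,0,0],
    [0,0,0],
  ],
)

```text
t: 15.75
ee_pos: [525.7, -151.7, 181.9]
eef_rot: [-3.141, 0.026, 1.596]
contact_force: [0.1, 0.1, -2.2]
width: 0.487
grasp_force: 43.0
```

```bash
python3 - <<'E'
from h import *
o=r.get_obs(); print(o["ee_pos"].round(1),o["eef_rot"].round(4),o["contact_force"].round(1),o["moment"].round(2))
E
```

```text
[ 525.7 -151.7  181.9] [-3.1406  0.0261  1.5959] [ 0.1  0.1 -2.2] [ 0.03 -0.03 -0.03]
```

Emit:
servo_tool(
  delta_pos=[
    [0,0,-0.03],
    [0,0,-0.06],
    [0,0,-0.08],
    [0,0,-0.08],
  ],
  turn=[
    [0,0,0],
    [0,0,0],
    [0,0,0],
    [0,0,0],
  ],
)

```text
t: 16.15
ee_pos: [526.5, -154.0, 178.1]
eef_rot: [-3.141, 0.032, 1.595]
contact_force: [-10.6, -4.5, 28.6]
width: 0.482
grasp_force: 47.0
```

```bash
python3 - <<'E'
from h import *
o=r.get_obs(); print(o["ee_pos"].round(1),o["eef_rot"].round(4),o["contact_force"].round(1),o["moment"].round(2))
E
```

```text
[ 526.5 -154.   178.1] [-3.1411  0.0321  1.5945] [-10.6  -4.5  28.6] [-0.51  2.79  0.17]
```

```bash
python3 - <<'E'
from h import *
import pickle
p=pickle.load(open("w3.pkl","rb"))
for i in range(88,182,1): print(i,p["img"][i,318:328].mean(0).astype(int).tolist(),end="; ")
c=Rn.from_euler("z",1.5,degrees=True).as_matrix()
F={"wallout156":(0,108,156),"wallin156":(0,100,156),"wallin88":(0,100,88),"rim99":(0,99,88),"floor99":(0,99,8),"floor37":(0,37,8),"web37":(0,37,88),"web31":(0,31,88),"packtop29":(0,29,138),"packat88":(0,29,88)}
print()
for y in (-219,-222,-225): print(y,{k:float(proj(p,c@np.array(v)+[527.2,y,0])[0,0].round(1)) for k,v in F.items()})
E
```

```text
88 [135, 141, 147]; 89 [135, 141, 147]; 90 [136, 141, 147]; 91 [135, 141, 147]; 92 [135, 140, 147]; 93 [49, 77, 123]; 94 [33, 80, 156]; 95 [45, 98, 183]; 96 [49, 101, 185]; 97 [52, 104, 189]; 98 [54, 106, 191]; 99 [56, 106, 191]; 100 [34, 81, 159]; 101 [19, 47, 92]; 102 [20, 33, 55]; 103 [20, 38, 72]; 104 [35, 72, 133]; 105 [52, 104, 188]; 106 [52, 104, 189]; 107 [53, 105, 189]; 108 [52, 104, 189]; 109 [52, 104, 190]; 110 [47, 98, 181]; 111 [27, 74, 150]; 112 [25, 66, 133]; 113 [18, 46, 88]; 114 [52, 105, 189]; 115 [52, 105, 189]; 116 [54, 105, 191]; 117 [55, 106, 191]; 118 [53, 105, 190]; 119 [53, 105, 191]; 120 [53, 105, 190]; 121 [53, 106, 191]; 122 [53, 106, 191]; 123 [55, 106, 191]; 124 [55, 106, 191]; 125 [54, 106, 191]; 126 [54, 106, 192]; 127 [55, 107, 192]; 128 [53, 106, 191]; 129 [53, 105, 192]; 130 [53, 106, 191]; 131 [54, 107, 192]; 132 [55, 107, 192]; 133 [55, 107, 192]; 134 [55, 107, 192]; 135 [55, 107, 192]; 136 [55, 107, 193]; 137 [55, 107, 193]; 138 [55, 107, 193]; 139 [54, 106, 192]; 140 [56, 108, 193]; 141 [56, 108, 193]; 142 [55, 108, 193]; 143 [57, 108, 194]; 144
[... 586 characters left out ...]
18]; 175 [77, 19, 15]; 176 [78, 21, 19]; 177 [125, 27, 21]; 178 [162, 34, 31]; 179 [162, 35, 30]; 180 [162, 35, 30]; 181 [161, 35, 30]; 
-219 {'wallout156': 92.7, 'wallin156': 101.2, 'wallin88': 104.3, 'rim99': 105.2, 'floor99': 107.7, 'floor37': 153.0, 'web37': 158.1, 'web31': 163.0, 'packtop29': 169.5, 'packat88': 164.6}
-222 {'wallout156': 95.9, 'wallin156': 104.3, 'wallin88': 107.0, 'rim99': 107.8, 'floor99': 110.0, 'floor37': 155.1, 'web37': 160.6, 'web31': 165.4, 'packtop29': 172.2, 'packat88': 167.1}
-225 {'wallout156': 99.0, 'wallin156': 107.4, 'wallin88': 109.6, 'rim99': 110.5, 'floor99': 112.2, 'floor37': 157.2, 'web37': 163.0, 'web31': 167.9, 'packtop29': 174.9, 'packat88': 169.5}
```

```bash
python3 - <<'E'
from h import *
import pickle
p=pickle.load(open("w3.pkl","rb"))
h=p["img"].astype(int)
for r0 in (120,130,140,150):
    g=np.abs(np.diff(h[r0],axis=0)).sum(1); e=[(i,int(g[i])) for i in range(285,360) if g[i]>40]; print(r0,e)
for r0 in (180,195,205):
    g=np.abs(np.diff(h[r0],axis=0)).sum(1); e=[(i,int(g[i])) for i in range(285,360) if g[i]>40]; print("packed",r0,e)
print(onz(p,[[135,304],[135,338]],8).round(1).tolist(), onz(p,[[114,321],[158.7,321]],8).round(1).tolist(), onz(p,[[177,321]],138).round(1))
E
```

```text
120 [(292, 72), (293, 84), (300, 98), (301, 65), (302, 53), (304, 207), (336, 108), (337, 108), (339, 79), (341, 109), (348, 76), (349, 79)]
130 [(293, 110), (300, 96), (302, 79), (304, 174), (305, 55), (336, 139), (337, 80), (339, 78), (340, 48), (341, 109), (348, 110), (349, 45)]
140 [(293, 143), (300, 72), (301, 41), (302, 105), (304, 113), (305, 103), (336, 151), (337, 82), (339, 68), (340, 58), (341, 89), (348, 111), (349, 50)]
150 [(293, 108), (294, 50), (300, 51), (301, 60), (302, 73), (304, 93), (305, 112), (336, 154), (337, 72), (339, 101), (341, 93), (348, 151)]
packed 180 [(294, 140), (301, 67), (302, 197), (303, 98), (309, 217), (310, 173), (311, 42), (339, 234), (340, 90), (347, 112), (348, 48)]
packed 195 [(294, 76), (295, 81), (301, 45), (302, 132), (303, 168), (309, 168), (310, 88), (311, 66), (338, 77), (339, 180), (340, 112), (347, 154)]
packed 205 [(295, 109), (302, 139), (303, 218), (309, 163), (310, 41), (311, 102), (338, 74), (339, 171), (340, 113), (347, 115)]
[[501.1, -157.4, 8.0], [550.1, -156.2, 8.0]] [[524.9, -128.4, 8.0], [526.5, -190.2, 8.0]] [[ 526.1 -198.4  138. ]]
```

Emit:
servo_tool(
  delta_pos=[
    [0,0,0.1],
    [0,0,0.2],
    [0,-0.02,0.3],
    [0,-0.055,0.3],
    [0,-0.055,0.3],
    [0,-0.055,0.3],
  ],
  turn=[
    [0,0,0],
    [0,0,0],
    [0,0,0],
    [0,0,0],
    [0,0,0],
    [0,0,0],
  ],
)

```text
t: 16.75
ee_pos: [525.5, -157.3, 203.7]
eef_rot: [-3.14, 0.026, 1.595]
contact_force: [-0.7, -0.2, -2.7]
width: 0.488
grasp_force: 43.4
```

```bash
python3 - <<'E'
from h import *
import pickle
p=r.get_image("wrist"); o=r.get_obs(); pickle.dump((p,o),open("w9.pkl","wb")); print(o["ee_pos"],o["eef_rot"],o["contact_force"],o["moment"])
print("carton",fit6(p,o["ee_pos"],(240,436)))
h=p["img"].astype(int)
for r0 in range(225,262,5):
    g=np.abs(np.diff(h[r0],axis=0)).sum(1); print(r0,[(i,int(g[i])) for i in range(245,400) if g[i]>60])
E
```

```text
[ 525.48081708 -157.08396735  203.68966565] [-3.14000458  0.02552888  1.59574771] [ 0.29171123  0.20031489 -2.58224297] [ 0.05929726 -0.03620151  0.05240295]
carton (array([ -0.81,  -0.75, -28.82,   1.4 ,   0.47,   1.56]), 1078, array([ 524.1, -156.3,  109.9]))
225 [(272, 88), (273, 91), (278, 203), (279, 66), (355, 136), (356, 136), (364, 125)]
230 [(272, 83), (273, 91), (276, 62), (277, 166), (357, 271), (364, 129)]
235 [(273, 167), (275, 174), (276, 89), (358, 132), (359, 137), (364, 166)]
240 [(273, 106), (274, 135), (360, 264), (364, 133)]
245 [(272, 184), (273, 99), (361, 135), (362, 136), (363, 74), (364, 94)]
250 [(270, 76), (271, 156), (363, 276)]
255 [(269, 215), (270, 119), (364, 161), (365, 170)]
260 [(267, 72), (268, 221), (366, 177), (367, 181)]
```

Emit:
servo_tool(
  delta_pos=[
    [0.01,-0.007,0],
    [0.01,-0.007,-0.05],
    [0.01,-0.007,-0.12],
    [0.01,-0.007,-0.18],
    [0.01,-0.007,-0.24],
    [0.01,-0.007,-0.28],
    [0.01,-0.007,-0.3],
  ],
  turn=[
    [-0.047,0,0],
    [-0.047,0,0],
    [-0.047,0,0],
    [-0.047,0,0],
    [-0.047,0,0],
    [-0.047,0,0],
    [-0.047,0,0],
  ],
)

```text
t: 17.5
ee_pos: [527.2, -160.3, 177.2]
eef_rot: [-3.14, 0.056, 1.595]
contact_force: [-11.4, -4.6, 35.0]
width: 0.487
grasp_force: 48.6
```

```bash
python3 - <<'E'
from h import *
o=r.get_obs(); print(o["ee_pos"].round(1),o["eef_rot"].round(4),o["contact_force"].round(1),o["moment"].round(2))
E
```

```text
[ 527.2 -160.3  177.2] [-3.1395  0.0562  1.5948] [-11.4  -4.6  35. ] [-0.71  3.71  0.26]
```

Emit:
servo_tool(
  delta_pos=[
    [0,0,0.1],
    [0,0,0.25],
    [0,0,0.3],
    [0,0,0.3],
    [0,0,0.3],
  ],
  turn=[
    [0,0,0],
    [0,0,0],
    [0,0,0],
    [0,0,0],
    [0,0,0],
  ],
)

```text
t: 18.0
ee_pos: [526.7, -157.9, 204.1]
eef_rot: [-3.14, 0.051, 1.596]
contact_force: [0.2, 0.2, -1.6]
width: 0.484
grasp_force: 43.5
```

```bash
python3 - <<'E'
from h import *
import pickle
p=r.get_image("wrist"); q=r.get_image("scene"); t=r.get_image("top"); o=r.get_obs(); pickle.dump((p,o,q,t),open("w10.pkl","wb")); print(o["ee_pos"],o["eef_rot"],o["contact_force"],o["moment"])
print("carton",fit6(p,o["ee_pos"],(240,436)))
h=p["img"].astype(int)
for r0 in range(225,262,5):
    g=np.abs(np.diff(h[r0],axis=0)).sum(1); print(r0,[(i,int(g[i])) for i in range(245,400) if g[i]>60])
im=np.hstack([cv2.resize(p["img"][150:310,235:405],(400,400)),cv2.resize(q["img"][150:250,220:320],(400,400),interpolation=cv2.INTER_CUBIC)])[:,:,::-1]
cv2.imwrite("pics/w10.png",im)
E
```

```text
[ 526.47486186 -157.71309291  203.68281058] [-3.1393435   0.05026385  1.59606151] [ 0.43759569  0.23171298 -2.56402371] [ 0.0478404   0.01006297 -0.03024066]
carton (array([ -0.44,  -0.52, -28.22,   1.18,   0.37,   1.77]), 1059, array([ 525.6, -156.9,  110.5]))
225 [(271, 127), (277, 171), (278, 96), (356, 198), (357, 77), (363, 129)]
230 [(271, 165), (275, 62), (276, 166), (357, 133), (358, 139), (362, 81), (363, 91)]
235 [(271, 124), (272, 61), (274, 175), (275, 92), (359, 204), (360, 77), (362, 125)]
240 [(271, 84), (272, 91), (273, 201), (274, 67), (360, 142), (361, 134), (362, 165)]
245 [(271, 71), (272, 177), (362, 215), (363, 69)]
250 [(270, 149), (271, 170), (363, 158), (364, 170)]
255 [(268, 80), (269, 218), (365, 253), (366, 101)]
260 [(267, 150), (268, 177), (366, 170), (367, 167)]
```

View pics/w10.png

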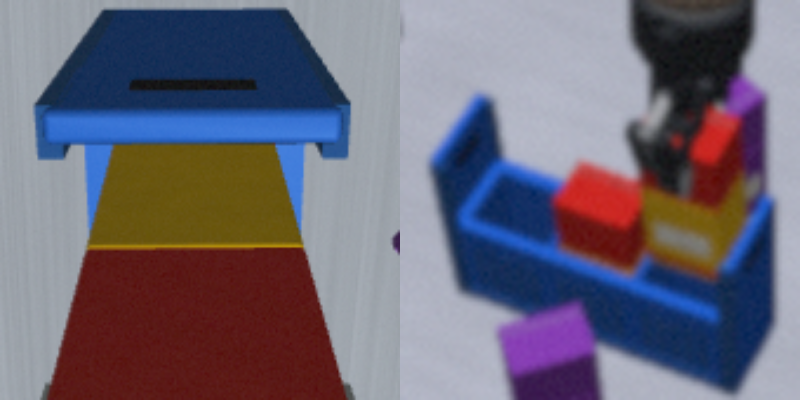

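The end ledge is about 9 mm wide: the walls stand outside the 216 mm block. That puts pocket2 at y ≈ −159.5, so I'll shift −y, correct the tilt and lower again.

Emit:
servo_tool(
  delta_pos=[
    [0,-0.015,0],
    [0,-0.015,-0.05],
    [0,-0.015,-0.12],
    [0,-0.015,-0.18],
    [0,-0.015,-0.23],
    [0,-0.015,-0.27],
    [0,-0.015,-0.3],
  ],
  turn=[
    [-0.04,0,0],
    [-0.04,0,0],
    [-0.04,0,0],
    [-0.04,0,0],
    [-0.04,0,0],
    [-0.04,0,0],
    [-0.04,0,0],
  ],
)

```text
t: 18.85
ee_pos: [526.8, -159.2, 173.8]
eef_rot: [-3.139, 0.071, 1.596]
contact_force: [-0.2, 0.8, -2.0]
width: 0.488
grasp_force: 43.5
```

```bash
python3 - <<'E'
from h import *
o=r.get_obs(); F=o["contact_force"];M=o["moment"]; print(o["ee_pos"].round(1),o["eef_rot"].round(4),F.round(1),M.round(2)); rz=-.262; print("cop",(rz*F[0]-M[1])/F[2]*1e3,(M[0]+rz*F[1])/F[2]*1e3)
E
```

```text
[ 526.8 -159.2  173.8] [-3.1394  0.0714  1.5961] [-0.2  0.8 -2. ] [ 0.14  0.02 -0.02]
cop -11.205195326188544 29.931749511496662
```

Emit:
servo_tool(
  delta_pos=[
    [0,0,-0.05],
    [0,0,-0.1],
    [0,0,-0.15],
    [0,0,-0.2],
    [0,0,-0.2],
  ],
  turn=[
    [0,0,0],
    [0,0,0],
    [0,0,0],
    [0,0,0],
    [0,0,0],
  ],
)

```text
t: 19.35
ee_pos: [526.3, -159.2, 153.5]
eef_rot: [-3.138, 0.071, 1.596]
contact_force: [0.4, -0.3, -3.3]
width: 0.488
grasp_force: 43.5
```

```bash
python3 - <<'E'
from h import *
o=r.get_obs(); F=o["contact_force"];M=o["moment"]; print(o["ee_pos"].round(1),o["eef_rot"].round(4),F.round(1),M.round(2))
p=r.get_image("wrist"); print("carton",fit6(p,o["ee_pos"],(245,436)))
E
```

```text
[ 526.3 -159.2  153.5] [-3.1385  0.0712  1.5961] [ 0.4 -0.3 -3.3] [0.11 0.04 0.03]
carton (array([ -0.77,  -1.09, -28.6 ,  -0.16,   0.5 ,   1.69]), 1058, array([ 525. , -160.5,   59.9]))
```

Emit:
servo_tool(
  delta_pos=[
    [0,0,-0.08],
    [0,0,-0.16],
    [0,0,-0.24],
    [0,0,-0.32],
    [0,0,-0.4],
    [0,0,-0.48],
    [0,0,-0.5],
    [0,0,-0.5],
  ],
  turn=[
    [0,0,0],
    [0,0,0],
    [0,0,0],
    [0,0,0],
    [0,0,0],
    [0,0,0],
    [0,0,0],
    [0,0,0],
  ],
)

```text
t: 20.2
ee_pos: [526.7, -159.2, 103.8]
eef_rot: [-3.139, 0.071, 1.596]
contact_force: [0.2, 0.1, -1.9]
width: 0.487
grasp_force: 43.5
```

Emit:
servo_tool(
  delta_pos=[
    [0,0,-0.015],
    [0,0,-0.03],
    [0,0,-0.04],
    [0,0,-0.05],
    [0,0,-0.06],
    [0,0,-0.06],
  ],
  turn=[
    [0,0,0],
    [0,0,0],
    [0,0,0],
    [0,0,0],
    [0,0,0],
    [0,0,0],
  ],
)

```text
t: 20.8
ee_pos: [527.1, -159.3, 99.0]
eef_rot: [-3.14, 0.072, 1.596]
contact_force: [-2.1, 0.9, 3.8]
width: 0.486
grasp_force: 44.1
```

Emit:
servo_tool(
  delta_pos=[
    [0,0,-0.01],
    [0,0,-0.015],
    [0,0,-0.015],
  ],
  turn=[
    [0,0,0],
    [0,0,0],
    [0,0,0],
  ],
)

```text
t: 21.1
ee_pos: [527.1, -159.1, 98.8]
eef_rot: [-3.14, 0.074, 1.596]
contact_force: [-6.5, 2.2, 16.5]
width: 0.485
grasp_force: 45.8
```

Emit:
servo_tool(
  delta_pos=[
    [0,0,0],
    [0,0,0],
    [0,0,0],
    [0,0,0],
    [0,0,0],
  ],
  turn=[
    [0,0,0],
    [0,0,0],
    [0,0,0],
    [0,0,0],
    [0,0,0],
  ],
  grip=0.85,
)

```text
t: 21.6
ee_pos: [526.9, -159.3, 96.6]
eef_rot: [-3.14, 0.071, 1.596]
contact_force: [0.2, 0.1, -0.6]
width: 0.853
grasp_force: 0.0
```

Emit:
servo_tool(
  delta_pos=[
    [0,0,0.1],
    [0,0,0.4],
    [0,0,0.8],
    [0,0,1],
  ],
  turn=[
    [0,0,0],
    [0,0,0],
    [0.05,0,0],
    [0.1,0,0],
  ],
)

```text
t: 22.0
ee_pos: [528.6, -158.5, 200.5]
eef_rot: [3.138, 0.019, 1.598]
contact_force: [1.2, -0.3, 0.6]
width: 0.851
grasp_force: 0.0
```

Emit:
servo_tool(
  delta_pos=[
    [0,0.1,0.4],
    [0,0.3,0.7],
    [0.1,0.6,1],
    [0.2,0.9,1],
    [0.2,0.9,1],
  ],
  turn=[
    [0.03,0,0],
    [0.036,0,0],
    [0.036,0,0],
    [0.036,0,0],
    [0.036,0,0],
  ],
)

```text
t: 22.5
ee_pos: [548.3, -63.4, 299.4]
eef_rot: [3.137, -0.001, 1.603]
contact_force: [-0.2, 0.5, -0.5]
width: 0.849
grasp_force: 0.0
```

```bash
python3 - <<'E'
from h import *
p=r.get_image("scene"); o=r.get_obs(); print(o["ee_pos"].round(1),o["eef_rot"].round(4),o["q"].round(2))
cv2.imwrite("pics/s11.png",cv2.resize(p["img"][140:260,200:340],(700,600),interpolation=cv2.INTER_CUBIC)[:,:,::-1])
w=r.get_image("wrist")
# top faces (z=138) of packed and B
m=colour(w,"red")&(w["img"].max(2)>=122); m=cv2.morphologyEx(m.astype(np.uint8),cv2.MORPH_OPEN,np.ones((3,3)))
n,l,s,c=cv2.connectedComponentsWithStats(m)
for i in range(1,n):
    if s[i,4]>300: print(s[i],rect(w,l==i,138))
E
```

```text
[547.5 -66.3 298.2] [3.1396e+00 4.0000e-04 1.6011e+00] [ 0.86  0.38 -1.01  1.71  0.34  1.23 -0.19]
[580 117  46  68 646] ((776.0008544921875, 2.600465774536133), (55.69736099243164, 7.554227352142334), 70.75892639160156)
[ 589  121   51   77 2198] ((795.6473388671875, -4.295207977294922), (55.89703369140625, 30.93905258178711), 70.74593353271484)
[271 289   9  53 394] ((508.8609313964844, -157.26812744140625), (7.070125579833984, 55.87346649169922), 1.5902111530303955)
[ 280  289   35   53 1819] ((529.9376831054688, -156.6416473388672), (32.044132232666016, 55.95705032348633), 1.5373681783676147)
[273 353   9  47 327] ((510.1130065917969, -227.03985595703125), (7.043335914611816, 56.1667366027832), 1.6951709985733032)
[ 281  353   33   47 1495] ((531.0260620117188, -226.4295654296875), (31.746028900146484, 56.17961502075195), 1.64583420753479)
```

View pics/s11.png

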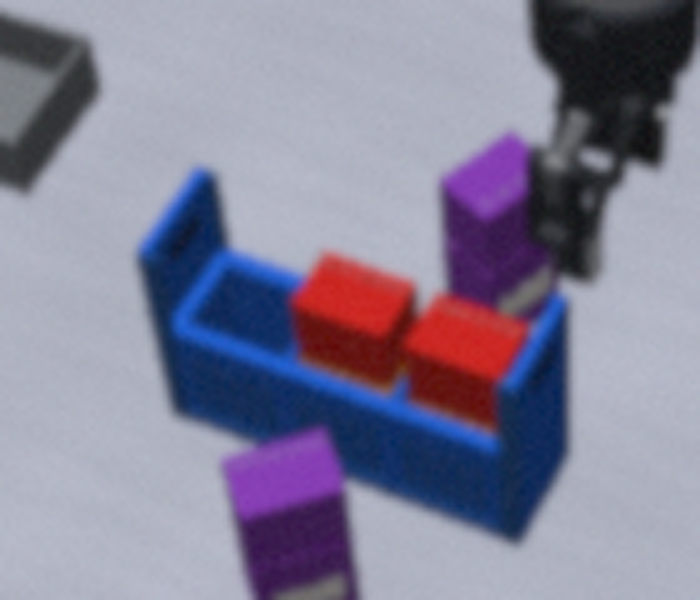

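B stands home at the packed carton's height (tops level, all in line), with the bystanders unmoved. Next I'll go over to A and test whether the steep tilt needed to stand it up is reachable.

Emit:
servo_tool(
  delta_pos=[
    [0.1,0.3,0],
    [0.2,0.6,0],
    [0.3,0.9,0],
    [0.3,0.9,0],
  ],
  turn=[
    [0.25,0,0],
    [0.5,0,0],
    [0.66,0,0],
    [0.66,0,0],
  ],
  grip=1,
)

```text
t: 23.0
ee_pos: [576.7, 19.9, 295.4]
eef_rot: [3.135, -0.349, 1.595]
contact_force: [0.1, -0.3, -0.6]
width: 1.002
grasp_force: 0.0
```

Emit:
servo_tool(
  delta_pos=[
    [0.1,0.3,0],
    [0.2,0.6,0],
    [0.3,0.9,0],
    [0.3,0.9,0],
  ],
  turn=[
    [0.25,0,0],
    [0.5,0,0],
    [0.66,0,0],
    [0.66,0,0],
  ],
)

```text
t: 23.4
ee_pos: [605.9, 110.2, 294.4]
eef_rot: [3.126, -0.693, 1.6]
contact_force: [-0.4, -0.8, -0.1]
width: 1.0
grasp_force: 0.0
```

Emit:
servo_tool(
  delta_pos=[
    [0.1,0.3,-0.2],
    [0.2,0.6,-0.5],
    [0.32,0.9,-0.9],
    [0.32,0.9,-0.9],
    [0.32,0.9,-0.9],
  ],
  turn=[
    [0.25,0,0],
    [0.5,0,0],
    [0.68,0,0],
    [0.68,0,0],
    [0.68,0,0],
  ],
)

```text
t: 23.9
ee_pos: [637.6, 200.4, 204.3]
eef_rot: [3.108, -1.048, 1.613]
contact_force: [0.9, 0.2, 1.2]
width: 0.999
grasp_force: 0.0
```

```bash
python3 - <<'E'
from h import *
o=r.get_obs(); print(o["ee_pos"].round(1),Rn.from_euler("xyz",o["eef_rot"]).as_matrix().round(3).tolist(),o["q"].round(2))
E
```

```text
[637.6 200.4 204.3] [[-0.021, 1.0, -0.003], [0.499, 0.014, 0.867], [0.867, 0.017, -0.499]] [ 0.86  1.1  -1.17  1.66 -0.12  0.87  0.12]
```

Emit:
servo_tool(
  delta_pos=[
    [0,0.1,0],
    [0,0.1,0],
    [0.03,0.1,0],
    [0.03,0.1,0],
    [0.03,0.1,0],
  ],
  turn=[
    [-0.28,0,0],
    [-0.56,0,0],
    [-0.84,0,0],
    [-1,0,0],
    [-1,0,0],
  ],
)

```text
t: 24.4
ee_pos: [643.3, 216.1, 218.1]
eef_rot: [3.107, -0.517, 1.618]
contact_force: [0.4, 1.7, 0.9]
width: 1.0
grasp_force: 0.0
```

Emit:
servo_tool(
  delta_pos=[
    [0,0.1,0],
    [0,0.1,0],
    [0,0.1,0],
    [0,0.1,0],
    [0,0.1,0],
  ],
  turn=[
    [-0.28,0,0],
    [-0.56,0,0],
    [-0.84,0,0],
    [-1,0,0],
    [-1,0,0],
  ],
)

```text
t: 24.9
ee_pos: [641.2, 225.5, 211.4]
eef_rot: [3.136, -0.002, 1.603]
contact_force: [-0.5, 0.4, 0.4]
width: 0.998
grasp_force: 0.0
```

Emit:
servo_tool(
  delta_pos=[
    [0,0.1,0],
    [0,0.12,0],
    [0,0.12,0],
    [0,0.12,0],
    [0,0.12,0],
  ],
  turn=[
    [-0.28,0,0],
    [-0.56,0,0],
    [-0.84,0,0],
    [-1,0,0],
    [-1,0,0],
  ],
)

```text
t: 25.4
ee_pos: [640.4, 234.1, 205.1]
eef_rot: [-3.121, 0.522, 1.606]
contact_force: [-0.0, 0.8, -0.6]
width: 1.0
grasp_force: 0.0
```

Emit:
servo_tool(
  delta_pos=[
    [0,0,-0.3],
    [0,0,-0.6],
    [0,0,-0.9],
    [0,0,-0.9],
    [0,0,-0.9],
  ],
  turn=[
    [0,-0.027,-0.1],
    [0,-0.027,-0.1],
    [0,-0.027,-0.1],
    [0,-0.027,-0.1],
    [0,-0.027,-0.1],
  ],
)

```text
t: 25.9
ee_pos: [642.9, 229.7, 117.9]
eef_rot: [3.14, 0.522, 1.535]
contact_force: [0.4, 0.2, 0.6]
width: 0.997
grasp_force: 0.0
```

```bash
python3 - <<'E'
from h import *
o=r.get_obs(); print(o["ee_pos"].round(1),Rn.from_euler("xyz",o["eef_rot"]).as_matrix().round(3).tolist(),o["q"].round(2))
p=r.get_image("wrist"); c=proj(p,[[641,285,46],[641,220,46],[610,240,46],[670,240,46]]).round(0); print(c.tolist())
m=colour(p,"red","yellow"); print(m.sum())
try: m=near(p,m,[640,225,46]); print(fitrows(p,LYING,m,(640,220,-2),(0,330)))
except Exception as e: print(e)
t=r.get_image("top"); m=near(t,colour(t,"red","yellow"),[638,222,46]); print(m.sum())
E
```

```text
[642.9 229.7 117.9] [[0.031, 0.999, -0.016], [0.866, -0.035, -0.499], [-0.499, 0.001, -0.867]] [-0.34  0.87 -0.44  1.31  0.72  1.46 -0.98]
[[123.0, 311.0], [221.0, 316.0], [198.0, 260.0], [195.0, 367.0]]
23804
(array([639.67, 219.94,  -2.15]), np.float64(249.1), 21087)
803
```

Emit:
servo_tool(
  delta_pos=[
    [0,0,-0.2],
    [0,0,-0.4],
    [0,0,-0.6],
    [0,0,-0.6],
    [0,0,-0.6],
  ],
  turn=[
    [0,0,0],
    [0,0,0],
    [0,0,0],
    [0,0,0],
    [0,0,0],
  ],
)

```text
t: 26.5
ee_pos: [641.1, 232.5, 55.4]
eef_rot: [-3.141, 0.525, 1.541]
contact_force: [-0.0, -0.1, 0.3]
width: 0.999
grasp_force: 0.0
```

Emit:
servo_tool(
  delta_pos=[
    [0,0,-0.15],
    [0,0,-0.3],
    [0,0,-0.4],
    [0,0,-0.44],
    [0,0,-0.44],
  ],
  turn=[
    [0,0,0],
    [0,0,0],
    [0,0,0],
    [0,0,0],
    [0,0,0],
  ],
)

```text
t: 27.0
ee_pos: [641.3, 232.3, 11.6]
eef_rot: [-3.142, 0.525, 1.54]
contact_force: [-0.5, 0.4, 0.4]
width: 0.998
grasp_force: 0.0
```

Emit:
servo_tool(
  delta_pos=[
    [0,0,0],
    [0,0,0],
    [0,0,0],
    [0,0,0],
    [0,0,0],
    [0,0,0],
    [0,0,0],
  ],
  turn=[
    [0,0,0],
    [0,0,0],
    [0,0,0],
    [0,0,0],
    [0,0,0],
    [0,0,0],
    [0,0,0],
  ],
  grip=0.5,
  force=60,
)

```text
t: 27.7
ee_pos: [642.5, 233.7, 13.8]
eef_rot: [3.138, 0.523, 1.539]
contact_force: [0.9, 4.0, 6.7]
width: 0.675
grasp_force: 65.5
```

Emit:
servo_tool(
  delta_pos=[
    [0,0,0.1],
    [0,0,0.4],
    [0,0,0.8],
    [0,0,1],
    [0,0,1],
  ],
  turn=[
    [0,0,0],
    [0,0,0],
    [0,0,0],
    [0,0,0],
    [0,0,0],
  ],
)

```text
t: 28.2
ee_pos: [643.8, 233.4, 116.4]
eef_rot: [3.134, 0.521, 1.535]
contact_force: [1.1, -1.2, -1.8]
width: 0.672
grasp_force: 64.8
```

Emit:
servo_tool(
  delta_pos=[
    [0,0,0.1],
    [0,0,0.3],
    [0,0,0.4],
    [0,0,0.4],
    [0,0,0.4],
    [0,0,0.4],
  ],
  turn=[
    [0.2,-0.0075,0],
    [0.4,-0.015,0],
    [0.65,-0.024,0],
    [0.9,-0.034,0],
    [1,-0.0375,0],
    [1,-0.0375,0],
  ],
)

```text
t: 28.8
ee_pos: [642.0, 227.0, 150.5]
eef_rot: [3.14, 0.003, 1.532]
contact_force: [-0.7, 0.1, -2.4]
width: 0.674
grasp_force: 64.8
```

Emit:
servo_tool(
  delta_pos=[
    [0,0,0],
    [0,0,0],
    [0,0,0],
    [0,0,0],
    [0,0,0],
    [0,0,0],
  ],
  turn=[
    [0.2,-0.0075,0],
    [0.4,-0.015,0],
    [0.65,-0.024,0],
    [0.9,-0.034,0],
    [1,-0.0375,0],
    [1,-0.0375,0],
  ],
)

```text
t: 29.4
ee_pos: [640.9, 229.4, 148.8]
eef_rot: [-3.142, -0.523, 1.532]
contact_force: [0.5, -0.5, -3.3]
width: 0.668
grasp_force: 64.9
```

Emit:
servo_tool(
  delta_pos=[
    [0,0,0],
    [0,0,0],
    [0,0,0],
    [0,0,0],
    [0,0,0],
    [0,0,0],
  ],
  turn=[
    [0.2,-0.0075,0],
    [0.4,-0.015,0],
    [0.65,-0.024,0],
    [0.9,-0.034,0],
    [1,-0.0375,0],
    [1,-0.0375,0],
  ],
)

```text
t: 30.0
ee_pos: [641.0, 232.7, 148.8]
eef_rot: [3.141, -1.049, 1.532]
contact_force: [-0.1, 0.0, -2.6]
width: 0.671
grasp_force: 65.0
```

```bash
python3 - <<'E'
from h import *
o=r.get_obs(); print(o["ee_pos"].round(1),Rn.from_euler("xyz",o["eef_rot"]).as_matrix().round(3).tolist(),o["q"].round(2),o["contact_force"].round(1))
ps=[r.get_image("top"),r.get_image("scene")]
for n in("carton_a_red","carton_a_foot"):
    for p in ps:
        for t in r.tip_of(n,p)[:3]: print(n,round(t["score"],2),np.round(t["position"],1),onz(p,t["position"],185 if "red" in n else 55)[0].round(0))
E
```

```text
[641.  232.7 148.8] [[0.019, 0.999, 0.034], [0.498, -0.039, 0.866], [0.867, 0.0, -0.499]] [ 0.83  1.21 -1.18  1.7   0.    0.72  0.04] [-0.1  0.  -2.6]
carton_a_red 0.85 [211.5 228.5] [648. 230. 185.]
carton_a_red 0.79 [280.7 413.6] [630. 219. 185.]
carton_a_foot 0.43 [174.1 309.1] [805.  -5.  55.]
carton_a_foot 0.24 [200.4 251.9] [ 504. -311.   55.]
```

Emit:
servo_tool(
  delta_pos=[
    [0,0,-0.15],
    [0,0,-0.3],
    [0,0,-0.45],
    [0,0,-0.55],
    [0,0,-0.58],
    [0,0,-0.58],
  ],
  turn=[
    [0,0,0],
    [0,0,0],
    [0,0,0],
    [0,0,0],
    [0,0,0],
    [0,0,0],
  ],
)

```text
t: 30.9
ee_pos: [641.6, 232.8, 94.0]
eef_rot: [3.131, -1.049, 1.541]
contact_force: [0.1, -1.0, -1.5]
width: 0.672
grasp_force: 65.0
```

Emit:
servo_tool(
  delta_pos=[
    [0,0,-0.02],
    [0,0,-0.04],
    [0,0,-0.06],
    [0,0,-0.06],
  ],
  turn=[
    [0,0,0],
    [0,0,0],
    [0,0,0],
    [0,0,0],
  ],
)

```text
t: 31.3
ee_pos: [641.9, 232.6, 88.7]
eef_rot: [3.128, -1.048, 1.544]
contact_force: [0.1, -0.6, -2.4]
width: 0.675
grasp_force: 65.0
```

Emit:
servo_tool(
  delta_pos=[
    [0,0,-0.02],
    [0,0,-0.04],
    [0,0,-0.05],
    [0,0,-0.05],
  ],
  turn=[
    [0,0,0],
    [0,0,0],
    [0,0,0],
    [0,0,0],
  ],
)

```text
t: 31.7
ee_pos: [641.8, 232.7, 83.5]
eef_rot: [3.128, -1.048, 1.543]
contact_force: [0.7, -0.3, -3.2]
width: 0.672
grasp_force: 65.0
```

```bash
python3 - <<'E'
from h import *
o=r.get_obs(); print(o["ee_pos"].round(1),Rn.from_euler("xyz",o["eef_rot"]).as_matrix().round(3).tolist(),o["q"].round(2),o["contact_force"].round(1),o["moment"].round(2))
E
```

```text
[641.8 232.7  83.5] [[0.014, 0.999, 0.037], [0.499, -0.039, 0.866], [0.866, 0.007, -0.499]] [ 0.81  1.3  -1.13  1.69  0.04  0.68  0.1 ] [ 0.7 -0.3 -3.2] [-1.31  0.08 -0.01]
```

Emit:
servo_tool(
  delta_pos=[
    [0,0,-0.015],
    [0,0,-0.03],
    [0,0,-0.04],
    [0,0,-0.04],
  ],
  turn=[
    [0,0,0],
    [0,0,0],
    [0,0,0],
    [0,0,0],
  ],
)

```text
t: 32.1
ee_pos: [642.1, 233.3, 83.1]
eef_rot: [3.126, -1.051, 1.546]
contact_force: [-4.7, -5.8, 10.4]
width: 0.669
grasp_force: 66.2
```

Emit:
servo_tool(
  delta_pos=[
    [0,0,0.02],
    [0,0,0.02],
    [0,0,0.02],
  ],
  turn=[
    [0,0,0],
    [0,0,0],
    [0,0,0],
  ],
)

```text
t: 32.4
ee_pos: [642.2, 233.0, 83.1]
eef_rot: [3.127, -1.049, 1.545]
contact_force: [-1.8, -3.1, 6.0]
width: 0.67
grasp_force: 65.6
```

Emit:
servo_tool(
  delta_pos=[
    [0,0,0],
    [0,0,0],
    [0,0,0],
    [0,0,0],
    [0,0,0],
  ],
  turn=[
    [0,0,0],
    [0,0,0],
    [0,0,0],
    [0,0,0],
    [0,0,0],
  ],
  grip=1,
)

```text
t: 32.9
ee_pos: [641.8, 232.8, 81.6]
eef_rot: [3.128, -1.048, 1.543]
contact_force: [0.4, -1.2, -0.3]
width: 1.003
grasp_force: 0.0
```

Emit:
servo_tool(
  delta_pos=[
    [0,-0.15,0.087],
    [0,-0.4,0.23],
    [0,-0.7,0.4],
    [0,-1,0.577],
    [0,-1,0.577],
  ],
  turn=[
    [0,0,0],
    [0,0,0],
    [0,0,0],
    [0,0,0],
    [0,0,0],
  ],
)

```text
t: 33.4
ee_pos: [646.2, 125.6, 141.6]
eef_rot: [3.119, -1.045, 1.542]
contact_force: [0.5, -1.0, -0.6]
width: 0.998
grasp_force: 0.0
```

```bash
python3 - <<'E'
from h import *
o=r.get_obs(); print(o["ee_pos"].round(1),o["contact_force"].round(1))
ps=[r.get_image("top"),r.get_image("scene")]
ST=[box((0,0,69),(58,42,130))]
for p in ps:
    for t in r.tip_of("carton_a_red",p)[:2]: print(round(t["score"],2),np.round(t["position"],1),onz(p,t["position"],134)[0].round(0))
    try: m=near(p,colour(p,"red","yellow"),[643,213,134],3); print(fit(p,ST,m,(643,213,-2)))
    except Exception as e: print(e)
E
```

```text
[646.2 125.6 141.6] [ 0.5 -1.  -0.6]
0.77 [217.3 230.9] [643. 231. 134.]
(array([ 6.4247e+02,  2.2077e+02, -1.2000e-01]), 57, 462)
0.61 [295.4 408.1] [644. 219. 134.]
(array([640.85, 220.3 ,  -2.25]), 61, 842)
```

Emit:
servo_tool(
  delta_pos=[
    [0,0,0.3],
    [0,0,0.7],
    [0,0,1],
    [0,0,1],
    [0,0,1],
  ],
  turn=[
    [-0.28,0,0],
    [-0.56,0,0],
    [-0.84,0,0],
    [-1,0,0],
    [-1,0,0],
  ],
)

```text
t: 34.1
ee_pos: [640.8, 139.4, 243.5]
eef_rot: [3.105, -0.523, 1.569]
contact_force: [-0.0, 0.5, -1.1]
width: 0.999
grasp_force: 0.0
```

Emit:
servo_tool(
  delta_pos=[
    [-0.02,0,0.1],
    [-0.03,0.1,0.2],
    [-0.03,0.2,0.2],
    [-0.03,0.3,0.2],
    [-0.03,0.3,0.2],
  ],
  turn=[
    [-0.28,0,0],
    [-0.56,0,0],
    [-0.84,0,0],
    [-1,0,0],
    [-1,0,0],
  ],
)

```text
t: 34.6
ee_pos: [635.7, 169.6, 257.2]
eef_rot: [3.109, -0.002, 1.568]
contact_force: [-0.7, 1.1, -0.1]
width: 1.002
grasp_force: 0.0
```

Emit:
servo_tool(
  delta_pos=[
    [0,0.2,0],
    [0,0.4,0],
    [0,0.6,0],
    [0,0.68,0],
    [0,0.68,0],
  ],
  turn=[
    [0,0,0.28],
    [0,0,0.56],
    [0,0,0.84],
    [0,0,1],
    [0,0,1],
  ],
)

```text
t: 35.1
ee_pos: [637.7, 229.9, 255.7]
eef_rot: [3.11, -0.005, 2.082]
contact_force: [-0.3, -0.9, -0.3]
width: 0.999
grasp_force: 0.0
```

Emit:
servo_tool(
  delta_pos=[
    [0,0,0],
    [0,0,0],
    [0,0,0],
    [0,0,0],
    [0,0,0],
  ],
  turn=[
    [0,0,0.28],
    [0,0,0.56],
    [0,0,0.84],
    [0,0,1],
    [0,0,1],
  ],
)

```text
t: 35.6
ee_pos: [639.0, 227.7, 256.9]
eef_rot: [3.107, -0.004, 2.6]
contact_force: [0.3, 0.4, 0.2]
width: 1.001
grasp_force: 0.0
```

Emit:
servo_tool(
  delta_pos=[
    [0,0,0],
    [0,0,0],
    [0,0,0],
    [0,0,0],
    [0,0,0],
  ],
  turn=[
    [0,0,0.28],
    [0,0,0.56],
    [0,0,0.84],
    [0,0,1],
    [0,0,1],
  ],
)

```text
t: 36.1
ee_pos: [638.9, 229.0, 257.9]
eef_rot: [3.105, -0.004, 3.124]
contact_force: [-0.3, -0.1, -0.4]
width: 0.998
grasp_force: 0.0
```

```bash
python3 - <<'E'
from h import *
o=r.get_obs(); print(o["ee_pos"].round(1),o["eef_rot"].round(3),Rn.from_euler("xyz",o["eef_rot"]).as_matrix().round(3).tolist(),o["q"].round(2))
p=r.get_image("wrist"); ST=[box((0,0,69),(58,42,130))]
m=near(p,colour(p,"red","yellow"),[641.5,220.5,134],3); print(fit(p,ST,m,(641.5,220.5,-2)))
E
```

```text
[638.9 229.  257.9] [ 3.105 -0.004  3.124] [[-1.0, 0.018, -0.003], [0.018, 0.999, 0.037], [0.004, 0.037, -0.999]] [ 0.33  0.77 -1.16  1.44  0.68  1.37  0.7 ]
(array([640.84, 222.55,  -1.84]), 153, 5018)
```

Emit:
servo_tool(
  delta_pos=[
    [0.02,-0.03,-0.1],
    [0.02,-0.07,-0.3],
    [0.02,-0.07,-0.5],
    [0.02,-0.07,-0.7],
    [0.02,-0.07,-0.7],
  ],
  turn=[
    [-0.07,0,-0.028],
    [-0.07,0,-0.028],
    [-0.07,0,-0.028],
    [-0.07,0,-0.028],
    [-0.07,0,-0.028],
  ],
)

```text
t: 36.65
ee_pos: [639.1, 222.3, 185.1]
eef_rot: [-3.139, -0.006, 3.113]
contact_force: [-0.6, -0.8, 0.4]
width: 1.0
grasp_force: 0.0
```

```bash
python3 - <<'E'
from h import *
o=r.get_obs(); print(o["ee_pos"].round(1),o["eef_rot"].round(3),Rn.from_euler("xyz",o["eef_rot"]).as_matrix().round(3).tolist())
p=r.get_image("wrist"); ST=[box((0,0,69),(58,42,130))]
m=near(p,colour(p,"red","yellow"),[641,222,134],3); print(fitrows(p,ST,m,(641,222,-2),(0,430)))
E
```

```text
[639.1 222.3 185.1] [-3.139 -0.006  3.113] [[-1.0, 0.029, -0.006], [0.029, 1.0, -0.002], [0.006, -0.003, -1.0]]
(array([640.74, 222.49,  -2.17]), np.float64(244.1), 8907)
```

Emit:
servo_tool(
  delta_pos=[
    [0.01,0,-0.25],
    [0.01,0,-0.5],
    [0.01,0,-0.75],
    [0.01,0,-0.88],
    [0.01,0,-0.88],
  ],
  turn=[
    [0,0,0],
    [0,0,0],
    [0,0,0],
    [0,0,0],
    [0,0,0],
  ],
)

```text
t: 37.2
ee_pos: [641.2, 223.3, 100.1]
eef_rot: [-3.141, -0.002, 3.113]
contact_force: [-0.3, -0.3, 0.3]
width: 0.998
grasp_force: 0.0
```

Emit:
servo_tool(
  delta_pos=[
    [0,0,0],
    [0,0,0],
    [0,0,0],
    [0,0,0],
    [0,0,0],
    [0,0,0],
    [0,0,0],
    [0,0,0],
  ],
  turn=[
    [0,0,0],
    [0,0,0],
    [0,0,0],
    [0,0,0],
    [0,0,0],
    [0,0,0],
    [0,0,0],
    [0,0,0],
  ],
  grip=0.3,
  force=60,
)

```text
t: 38.0
ee_pos: [643.0, 223.7, 103.2]
eef_rot: [3.141, 0.002, 3.113]
contact_force: [0.0, -1.9, 5.9]
width: 0.486
grasp_force: 61.5
```

Emit:
servo_tool(
  delta_pos=[
    [0,0,0.1],
    [0,0,0.4],
    [0,0,0.8],
    [0,0,1],
  ],
  turn=[
    [0,0,0],
    [0,0,0],
    [0,0,0],
    [0,0,0],
  ],
)

```text
t: 38.4
ee_pos: [642.6, 225.0, 205.2]
eef_rot: [3.139, 0.003, 3.114]
contact_force: [0.6, 0.5, -1.0]
width: 0.482
grasp_force: 61.2
```

Emit:
servo_tool(
  delta_pos=[
    [0,-0.2,0.3],
    [-0.1,-0.5,0.7],
    [-0.2,-0.86,1],
    [-0.2,-0.86,1],
    [-0.2,-0.86,1],
  ],
  turn=[
    [0,0,-0.25],
    [0,0,-0.5],
    [0,0,-0.75],
    [0,0,-0.965],
    [0,0,-0.965],
  ],
)

```text
t: 38.9
ee_pos: [622.3, 136.1, 302.6]
eef_rot: [3.141, 0.002, 2.604]
contact_force: [1.2, 0.8, -3.5]
width: 0.482
grasp_force: 61.6
```

Emit:
servo_tool(
  delta_pos=[
    [0,-0.3,0],
    [-0.1,-0.6,0],
    [-0.2,-0.86,0],
    [-0.2,-0.86,0],
    [-0.2,-0.86,0],
  ],
  turn=[
    [0,0,-0.25],
    [0,0,-0.5],
    [0,0,-0.75],
    [0,0,-0.965],
    [0,0,-0.965],
  ],
)

```text
t: 39.4
ee_pos: [601.2, 51.7, 300.5]
eef_rot: [-3.141, -0.001, 2.105]
contact_force: [-0.8, 0.3, -2.5]
width: 0.482
grasp_force: 62.1
```

Emit:
servo_tool(
  delta_pos=[
    [0,-0.3,0],
    [-0.1,-0.6,0],
    [-0.2,-0.86,0],
    [-0.2,-0.86,0],
    [-0.2,-0.86,0],
  ],
  turn=[
    [0,0,-0.25],
    [0,0,-0.5],
    [0,0,-0.75],
    [0,0,-0.965],
    [0,0,-0.965],
  ],
)

```text
t: 39.9
ee_pos: [581.6, -33.3, 300.9]
eef_rot: [-3.141, -0.001, 1.602]
contact_force: [0.5, 1.0, -2.4]
width: 0.484
grasp_force: 62.1
```

Emit:
servo_tool(
  delta_pos=[
    [0,-0.3,0],
    [-0.1,-0.6,0],
    [-0.2,-0.86,0],
    [-0.2,-0.86,0],
  ],
  turn=[
    [0,0,0],
    [0,0,0],
    [0,0,0],
    [0,0,0],
  ],
)

```text
t: 40.3
ee_pos: [561.0, -123.3, 300.4]
eef_rot: [-3.14, 0.001, 1.601]
contact_force: [0.3, 0.2, -3.2]
width: 0.482
grasp_force: 62.1
```

Emit:
servo_tool(
  delta_pos=[
    [0,-0.3,0],
    [-0.1,-0.6,0],
    [-0.2,-0.86,0],
    [-0.2,-0.86,0],
    [-0.2,-0.86,0],
  ],
  turn=[
    [0,0,0],
    [0,0,0],
    [0,0,0],
    [0,0,0],
    [0,0,0],
  ],
)

```text
t: 40.8
ee_pos: [542.5, -204.6, 301.1]
eef_rot: [3.141, -0.002, 1.603]
contact_force: [-0.5, -0.0, -2.3]
width: 0.482
grasp_force: 62.2
```

```bash
python3 - <<'E'
from h import *
import pickle
p=r.get_image("wrist"); o=r.get_obs(); pickle.dump((p,o),open("w12.pkl","wb")); print(o["ee_pos"].round(1),o["eef_rot"].round(3),o["contact_force"].round(1),o["moment"].round(2),o["q"].round(2))
print("carton",fit6(p,o["ee_pos"],(213,436),x0=(0,0,-33,0,0,1.5)))
E
```

```text
[ 542.7 -203.7  301.3] [ 3.141e+00 -2.000e-03  1.604e+00] [ 0.7 -0.1 -1.1] [ 0.02 -0.    0.03] [ 1.    0.41 -0.91  1.64  0.34  1.26  0.06]
carton (array([ -1.72,  -0.88, -37.14,  -0.26,   1.02,   1.63]), 1157, array([ 539.9, -204.9,  199.2]))
```

Emit:
servo_tool(
  delta_pos=[
    [0,-0.3,0],
    [-0.1,-0.6,0],
    [-0.115,-0.906,0],
    [-0.115,-0.906,0],
    [-0.115,-0.906,-0.1],
    [-0.115,-0.906,-0.2],
    [-0.115,-0.906,-0.2],
  ],
  turn=[
    [0,-0.017,0],
    [0,-0.017,0],
    [0,-0.017,-0.01],
    [0,-0.017,-0.01],
    [0,-0.017,-0.01],
    [0,-0.017,-0.01],
    [0,-0.017,-0.01],
  ],
)

```text
t: 41.55
ee_pos: [529.9, -294.2, 279.3]
eef_rot: [3.135, -0.002, 1.597]
contact_force: [0.1, -0.7, -2.5]
width: 0.481
grasp_force: 62.1
```

```bash
python3 - <<'E'
from h import *
import pickle
A=[]
p=r.get_image("wrist"); o=r.get_obs(); pickle.dump((p,o),open("w13.pkl","wb"))
A=[r.get_obs()["ee_pos"]]
print(o["ee_pos"].round(1),o["eef_rot"].round(3),o["contact_force"].round(1))
f=fit6(p,o["ee_pos"],(213,436),x0=(0,0,-36,0,0,1.5)); print("carton",f)
h=p["img"].astype(int)
# red top of packed / B at z=138 in this picture
m=colour(p,"red")&(p["img"].max(2)>=122); m[213:,235:405]=0; m=cv2.morphologyEx(m.astype(np.uint8),cv2.MORPH_OPEN,np.ones((3,3)))
m=cv2.morphologyEx(m,cv2.MORPH_CLOSE,np.ones((7,7)))
n,l,s,c=cv2.connectedComponentsWithStats(m)
for i in range(1,n):
    if s[i,4]>200: print(s[i],rect(p,l==i,138))
for r0 in (150,170,190,205):
    g=np.abs(np.diff(h[r0],axis=0)).sum(1); print(r0,[(i,int(g[i])) for i in range(255,390) if g[i]>60])
E
```

```text
[ 530.3 -294.7  280.2] [ 3.134e+00 -2.000e-03  1.596e+00] [-0.3  0.2 -1.3]
carton (array([ -1.44,   0.64, -37.52,  -0.42,   0.6 ,   1.19]), 1123, array([ 528.1, -294.6,  177.7]))
[ 286    0   62   88 5223] ((525.7922973632812, -158.67727661132812), (41.444061279296875, 54.000038146972656), 1.621213436126709)
[ 288  106   56   79 4289] ((526.9837036132812, -227.100830078125), (41.34092330932617, 57.36802291870117), 1.790143609046936)
150 [(278, 149), (288, 276), (289, 84), (298, 169), (300, 157), (343, 267), (344, 84), (354, 166)]
170 [(279, 122), (288, 124), (289, 204), (298, 117), (299, 121), (300, 152), (301, 76), (342, 94), (343, 225), (353, 121)]
190 [(279, 75), (280, 89), (289, 90), (292, 61), (296, 222), (336, 210), (341, 98), (343, 124), (353, 117)]
205 [(280, 155), (284, 113), (285, 117), (344, 66), (345, 188), (352, 75), (353, 81)]
```

Emit:
servo_tool(
  delta_pos=[
    [0.006,-0.006,-0.1],
    [0.006,-0.006,-0.3],
    [0.006,-0.006,-0.5],
    [0.006,-0.006,-0.7],
    [0.006,-0.006,-0.8],
    [0.006,-0.006,-0.8],
    [0.006,-0.006,-0.8],
  ],
  turn=[
    [0,0,0],
    [0,0,0],
    [0,0,0],
    [0,0,0],
    [0,0,0],
    [0,0,0],
    [0,0,0],
  ],
)

```text
t: 42.3
ee_pos: [531.5, -297.4, 202.0]
eef_rot: [3.131, 0.0, 1.593]
contact_force: [0.7, 0.1, -1.7]
width: 0.484
grasp_force: 62.1
```

Emit:
servo_tool(
  delta_pos=[
    [0,0,-0.04],
    [0,0,-0.08],
    [0,0,-0.12],
    [0,0,-0.15],
    [0,0,-0.18],
    [0,0,-0.18],
  ],
  turn=[
    [0,0,0],
    [0,0,0],
    [0,0,0],
    [0,0,0],
    [0,0,0],
    [0,0,0],
  ],
)

```text
t: 42.9
ee_pos: [530.7, -297.4, 182.9]
eef_rot: [3.133, -0.0, 1.592]
contact_force: [0.1, -0.5, -1.5]
width: 0.482
grasp_force: 62.1
```

```bash
python3 - <<'E'
from h import *
o=r.get_obs(); F=o["contact_force"];M=o["moment"]; print(o["ee_pos"].round(1),o["eef_rot"].round(4),F.round(1),M.round(2)); rz=-.268; print("cop",(rz*F[0]-M[1])/F[2]*1e3,(M[0]+rz*F[1])/F[2]*1e3)
E
```

```text
[ 530.7 -297.4  182.9] [ 3.1328e+00 -4.0000e-04  1.5923e+00] [ 0.1 -0.5 -1.5] [ 0.04  0.04 -0.03]
cop 48.24711072728914 -112.70516217577558
```

```bash
python3 - <<'E'
from h import *
p=r.get_image("wrist"); o=r.get_obs(); print(o["ee_pos"].round(1))
print("carton",fit6(p,o["ee_pos"],(250,436),x0=(-1,0,-36,0,0,1.5)))
h=p["img"].astype(int)
m=colour(p,"red")&(p["img"].max(2)>=122); m[255:,235:405]=0; m=cv2.morphologyEx(m.astype(np.uint8),cv2.MORPH_OPEN,np.ones((3,3)))
m=cv2.morphologyEx(m,cv2.MORPH_CLOSE,np.ones((7,7)))
n,l,s,c=cv2.connectedComponentsWithStats(m)
for i in range(1,n):
    if s[i,4]>200: print(s[i],rect(p,l==i,138))
E
```

```text
[ 530.8 -297.4  183.2]
carton (array([ -0.88,  -0.84, -37.64,  -0.9 ,   0.13,   1.02]), 900, array([ 529.8, -299.3,   80.6]))
[ 268    0   93   62 5626] ((526.1782836914062, -173.70883178710938), (41.46253967285156, 24.491056442260742), 1.4120595455169678)
[ 271   90   86  119 9728] ((526.9925537109375, -227.35658264160156), (41.471351623535156, 57.84560012817383), 1.7361078262329102)
```

Emit:
servo_tool(
  delta_pos=[
    [0,0,0.05],
    [0,0,0.1],
    [-0.007,0.025,0.1],
    [-0.007,0.025,0.1],
    [-0.007,0.025,0.1],
    [-0.007,0.025,0.1],
  ],
  turn=[
    [0,0,0],
    [0.027,0,0.017],
    [0.027,0,0.017],
    [0.027,0,0.017],
    [0.027,0,0.017],
    [0.027,0,0.017],
  ],
)

```text
t: 43.55
ee_pos: [530.2, -294.9, 193.4]
eef_rot: [3.132, -0.014, 1.601]
contact_force: [0.7, 0.8, -2.6]
width: 0.482
grasp_force: 62.2
```

```bash
python3 - <<'E'
from h import *
p=r.get_image("wrist"); o=r.get_obs(); print(o["ee_pos"].round(1),o["eef_rot"].round(4),o["contact_force"].round(1))
print("carton",fit6(p,o["ee_pos"],(250,436),x0=(-1,0,-36,0,0,1.5)))
E
```

```text
[ 530.2 -294.9  193.4] [ 3.1319 -0.0142  1.6013] [ 0.  -0.  -2.8]
carton (array([ -1.15,  -0.19, -37.16,  -0.07,   0.48,   1.35]), 915, array([ 528.5, -295.2,   91.2]))
```

Foot now at (528.5, −295.2) against the target (528.8, −295.2). Lowering.

Emit:
servo_tool(
  delta_pos=[
    [0,0,-0.04],
    [0,0,-0.08],
    [0,0,-0.12],
    [0,0,-0.15],
    [0,0,-0.18],
    [0,0,-0.2],
  ],
  turn=[
    [0,0,0],
    [0,0,0],
    [0,0,0],
    [0,0,0],
    [0,0,0],
    [0,0,0],
  ],
)

```text
t: 44.2
ee_pos: [531.6, -304.6, 181.9]
eef_rot: [3.128, 0.003, 1.596]
contact_force: [-12.2, -14.2, 50.8]
width: 0.481
grasp_force: 74.2
```

```bash
python3 - <<'E'
from h import *
o=r.get_obs(); F=o["contact_force"];M=o["moment"]; print(o["ee_pos"].round(1),o["eef_rot"].round(4),F.round(1),M.round(2)); rz=-.268; print("cop",(rz*F[0]-M[1])/F[2]*1e3,(M[0]+rz*F[1])/F[2]*1e3)
E
```

```text
[ 531.6 -304.6  181.9] [3.1283e+00 2.6000e-03 1.5959e+00] [-12.2 -14.2  50.8] [-2.37  4.03  0.33]
cop -14.810108654550586 28.05328064280604
```

Emit:
servo_tool(
  delta_pos=[
    [0,0,0.1],
    [0,0,0.2],
    [0,0,0.2],
    [0,0,0.2],
    [0,0,0.2],
  ],
  turn=[
    [0,0,0],
    [0,0,0],
    [0,0,0],
    [0,0,0],
    [0,0,0],
  ],
)

```text
t: 44.7
ee_pos: [530.4, -295.5, 192.9]
eef_rot: [3.132, -0.014, 1.601]
contact_force: [0.4, -3.4, 0.5]
width: 0.484
grasp_force: 65.1
```

```bash
python3 - <<'E'
from h import *
p=r.get_image("wrist"); o=r.get_obs(); print(o["ee_pos"].round(1),o["eef_rot"].round(4),o["contact_force"].round(1),o["moment"].round(2))
print("carton",fit6(p,o["ee_pos"],(250,436),x0=(-1,0,-36,0,0,1.5)))
print("carton",fit6(p,o["ee_pos"],(250,436),x0=(-1,0,-32,3,0,1.5)))
E
```

```text
[ 530.4 -295.5  192.9] [ 3.1317 -0.0138  1.6011] [ 1.1 -3.9 -0.5] [-1.07 -0.2  -0.08]
carton (array([ -1.22,   3.65, -36.01,   4.24,   0.49,   2.08]), 888, array([ 528.4, -287. ,   92.1]))
carton (array([ -1.22,   3.64, -36.04,   4.26,   0.46,   2.11]), 887, array([ 528.4, -287. ,   92.1]))
```

Emit:
servo_tool(
  delta_pos=[
    [0,-0.03,0.05],
    [0.007,-0.03,0.05],
    [0.007,-0.03,0.05],
    [0.007,-0.03,0.05],
    [0.007,-0.03,0.05],
  ],
  turn=[
    [-0.07,0,0],
    [-0.142,0,0],
    [-0.142,0,0],
    [-0.142,0,0],
    [-0.142,0,0],
  ],
)

```text
t: 45.25
ee_pos: [530.8, -297.7, 198.2]
eef_rot: [3.135, 0.059, 1.602]
contact_force: [0.2, -0.7, -2.0]
width: 0.48
grasp_force: 64.9
```

```bash
python3 - <<'E'
from h import *
p=r.get_image("wrist"); o=r.get_obs(); print(o["ee_pos"].round(1),o["eef_rot"].round(4),o["contact_force"].round(1),o["moment"].round(2))
print("carton",fit6(p,o["ee_pos"],(250,436),x0=(-1,1,-36,0,0,1.5)))
m=colour(p,"red")&(p["img"].max(2)>=122); m[255:,235:405]=0; m=cv2.morphologyEx(m.astype(np.uint8),cv2.MORPH_OPEN,np.ones((3,3)))
m=cv2.morphologyEx(m,cv2.MORPH_CLOSE,np.ones((7,7)))
n,l,s,c=cv2.connectedComponentsWithStats(m)
for i in range(1,n):
    if s[i,4]>200: print(s[i],rect(p,l==i,138))
E
```

```text
[ 530.7 -298.   198.2] [3.1345 0.0595 1.601 ] [-0.   0.3 -2.5] [ 0.02  0.01 -0.  ]
carton (array([ -1.06,   1.69, -36.2 ,   0.42,   0.49,   2.16]), 899, array([ 529.1, -295.9,   97. ]))
[ 273    0   89   56 4886] ((526.2371215820312, -174.49632263183594), (41.42049026489258, 22.638153076171875), 1.8613789081573486)
[ 274   84   83  113 8859] ((527.0792236328125, -227.38661193847656), (41.4908447265625, 57.36978530883789), 1.8415640592575073)
```

Emit:
servo_tool(
  delta_pos=[
    [0.002,-0.018,0],
    [0.002,-0.018,-0.04],
    [0.002,-0.018,-0.08],
    [0.002,-0.018,-0.12],
    [0.002,-0.018,-0.15],
    [0.002,-0.018,-0.15],
  ],
  turn=[
    [0,0,-0.013],
    [0,0,-0.013],
    [0,0,-0.013],
    [0,0,-0.013],
    [0,0,-0.013],
    [0,0,-0.013],
  ],
)

```text
t: 45.9
ee_pos: [530.8, -299.6, 182.7]
eef_rot: [3.135, 0.059, 1.595]
contact_force: [0.1, 0.6, -1.9]
width: 0.483
grasp_force: 64.9
```

Emit:
servo_tool(
  delta_pos=[
    [0,0,-0.03],
    [0,0,-0.05],
    [0,0,-0.05],
  ],
  turn=[
    [0,0,0],
    [0,0,0],
    [0,0,0],
  ],
)

```text
t: 46.2
ee_pos: [531.0, -299.7, 178.2]
eef_rot: [3.134, 0.06, 1.595]
contact_force: [-1.0, -0.1, -1.2]
width: 0.482
grasp_force: 64.9
```

```bash
cat > cop.py <<'E'
from h import *
o=r.get_obs(); F=o["contact_force"];M=o["moment"]; print(o["ee_pos"].round(1),o["eef_rot"].round(4),F.round(1),M.round(2)); rz=-.268; print("cop",(rz*F[0]-M[1])/F[2]*1e3,(M[0]+rz*F[1])/F[2]*1e3)
E
python3 cop.py
```

```text
[ 531.  -299.7  178.2] [3.1344 0.06   1.5946] [-1.  -0.1 -1.2] [0.09 0.03 0.01]
cop -204.88146771707792 -102.31137790712562
```

Emit:
servo_tool(
  delta_pos=[
    [0,0,-0.05],
    [0,0,-0.1],
    [0,0,-0.15],
    [0,0,-0.2],
    [0,0,-0.2],
  ],
  turn=[
    [0,0,0],
    [0,0,0],
    [0,0,0],
    [0,0,0],
    [0,0,0],
  ],
)

```text
t: 46.7
ee_pos: [530.5, -299.6, 157.4]
eef_rot: [3.135, 0.059, 1.595]
contact_force: [-0.2, 0.4, -2.1]
width: 0.482
grasp_force: 64.9
```

```bash
python3 cop.py
```

```text
[ 530.5 -299.6  157.4] [3.1355 0.0593 1.5946] [-0.2  0.4 -2.1] [ 0.1   0.06 -0.  ]
cop -1.3725723510645347 3.847002838585509
```

Emit:
servo_tool(
  delta_pos=[
    [0,0,-0.08],
    [0,0,-0.16],
    [0,0,-0.24],
    [0,0,-0.32],
    [0,0,-0.4],
    [0,0,-0.46],
    [0,0,-0.46],
  ],
  turn=[
    [0,0,0],
    [0,0,0],
    [0,0,0],
    [0,0,0],
    [0,0,0],
    [0,0,0],
    [0,0,0],
  ],
)

```text
t: 47.4
ee_pos: [530.5, -299.5, 111.3]
eef_rot: [3.136, 0.059, 1.595]
contact_force: [-0.9, 0.4, -2.1]
width: 0.479
grasp_force: 64.9
```

Emit:
servo_tool(
  delta_pos=[
    [0,0,-0.015],
    [0,0,-0.03],
    [0,0,-0.04],
    [0,0,-0.05],
    [0,0,-0.05],
  ],
  turn=[
    [0,0,0],
    [0,0,0],
    [0,0,0],
    [0,0,0],
    [0,0,0],
  ],
)

```text
t: 47.9
ee_pos: [531.2, -299.8, 107.5]
eef_rot: [3.134, 0.06, 1.594]
contact_force: [0.3, 0.2, -2.3]
width: 0.48
grasp_force: 64.9
```

Emit:
servo_tool(
  delta_pos=[
    [0,0,-0.01],
    [0,0,-0.02],
    [0,0,-0.03],
    [0,0,-0.03],
  ],
  turn=[
    [0,0,0],
    [0,0,0],
    [0,0,0],
    [0,0,0],
  ],
)

```text
t: 48.3
ee_pos: [531.5, -299.7, 106.5]
eef_rot: [3.134, 0.062, 1.595]
contact_force: [-4.5, 2.8, 13.2]
width: 0.482
grasp_force: 67.1
```

Emit:
servo_tool(
  delta_pos=[
    [0,0,0],
    [0,0,0],
    [0,0,0],
    [0,0,0],
    [0,0,0],
  ],
  turn=[
    [0,0,0],
    [0,0,0],
    [0,0,0],
    [0,0,0],
    [0,0,0],
  ],
  grip=0.85,
)

```text
t: 48.8
ee_pos: [531.2, -299.8, 104.3]
eef_rot: [3.134, 0.06, 1.594]
contact_force: [-0.3, -1.4, -0.2]
width: 0.848
grasp_force: 0.0
```

Emit:
servo_tool(
  delta_pos=[
    [0,0,0.1],
    [0,0,0.4],
    [0,0,0.8],
    [0,0,1],
  ],
  turn=[
    [0,0,0],
    [0,0,0],
    [0,0,0],
    [0,0,0],
  ],
)

```text
t: 49.2
ee_pos: [533.0, -299.9, 208.5]
eef_rot: [3.13, 0.062, 1.595]
contact_force: [0.0, -0.1, 0.3]
width: 0.852
grasp_force: 0.0
```

Emit:
servo_tool(
  delta_pos=[
    [0,0.1,0.4],
    [0,0.3,0.8],
    [0,0.6,1],
    [0,0.8,1],
    [0,0.8,1],
  ],
  turn=[
    [0,0,0],
    [0,0,0],
    [0.05,0,0],
    [0.11,0,0],
    [0.11,0,0],
  ],
)

```text
t: 49.7
ee_pos: [532.0, -217.2, 306.4]
eef_rot: [3.13, 0.003, 1.598]
contact_force: [-0.3, -0.6, 0.1]
width: 0.853
grasp_force: 0.0
```

Emit:
servo_tool(
  delta_pos=[
    [0,0.1,0.3],
    [0,0.1,0.7],
    [0,0.1,1],
    [0,0.1,1],
    [0,0.1,1],
    [0,0.1,1],
  ],
  turn=[
    [0,0,0],
    [0,0,0],
    [0,0,0],
    [0,0,0],
    [0,0,0],
    [0,0,0],
  ],
)

```text
t: 50.3
ee_pos: [530.3, -210.6, 403.0]
eef_rot: [3.135, 0.002, 1.594]
contact_force: [-0.4, -0.1, 0.3]
width: 0.851
grasp_force: 0.0
```

```bash
python3 - <<'E'
from h import *
o=r.get_obs(); print(o["t"],o["ee_pos"].round(1),o["contact_force"].round(1))
w=r.get_image("wrist")
m=colour(w,"red")&(w["img"].max(2)>=122); m=cv2.morphologyEx(m.astype(np.uint8),cv2.MORPH_OPEN,np.ones((3,3)));m=cv2.morphologyEx(m,cv2.MORPH_CLOSE,np.ones((7,7)))
n,l,s,c=cv2.connectedComponentsWithStats(m)
for i in range(1,n):
    if s[i,4]>300: print(s[i],rect(w,l==i,138))
ps=[r.get_image("top"),r.get_image("scene")]
for n,z in(("carton_a_red",138),("marker",4),("sample",65),("jar",0),("can",0),("tape",0),("cap_bin",0)):
    for p in ps:
        for t in r.tip_of(n,p)[:3]:
            if t["score"]>.4: print(n,round(t["score"],2),onz(p,t["position"],z)[0].round(0))
# height from top/scene: same pixel mean of the red tops
for y,x in((-158,525.5),(-227,527),(-296,529)):
    for p in ps: rc=proj(p,[x,y,138])[0].round().astype(int); print(y,p["img"][rc[0]-1:rc[0]+2,rc[1]-1:rc[1]+2].mean((0,1)).round())
E
```

```text
50.3 [ 530.3 -210.6  403. ] [-0.4 -0.1  0.3]
[ 561    0   52   35 1186] ((788.353271484375, -17.071434020996094), (31.5258846282959, 41.11102294921875), 71.2275161743164)
[ 295  124   39   54 2032] ((525.766845703125, -157.40966796875), (41.13518524169922, 56.249290466308594), 1.3302288055419922)
[ 296  189   36   49 1694] ((526.6581420898438, -227.3057861328125), (40.058616638183594, 57.051578521728516), 1.8773976564407349)
[ 298  245   35   43 1445] ((529.361572265625, -293.5112609863281), (40.983551025390625, 55.16619110107422), 1.1377214193344116)
carton_a_red 0.92 [ 532. -299.  138.]
marker 0.7 [560. 211.   4.]
marker 0.54 [547. 211.   4.]
marker 0.49 [ 465. -264.    4.]
sample 0.74 [795.   0.  65.]
jar 0.71 [783. 130.   0.]
jar 0.75 [796. 134.   0.]
can 0.95 [ 786. -141.    0.]
can 0.8 [ 785. -137.    0.]
can 0.57 [ 457. -273.    0.]
tape 0.57 [367. 484.   0.]
tape 0.48 [ 543. -162.    0.]
tape 0.91 [371. 486.   0.]
tape 0.64 [555. 240.   0.]
cap_bin 0.56 [ 410. -592.    0.]
cap_bin 0.85 [ 407. -591.    0.]
cap_bin 0.58 [ 464. -189.    0.]
-158 [175.  54.  54.]
-158 [204.  40.  36.]
-227 [127. 125. 117.]
-227 [204.  40.  35.]
-296 [222. 220. 207.]
-296 [204.  40.  36.]
```

```bash
python3 - <<'E'
from h import *
p=r.get_image("scene"); m=(colour(p,"red")&(p["img"].max(2)>=165)).astype(np.uint8)
n,l,s,c=cv2.connectedComponentsWithStats(m)
W={"b":[525.8,-157.4,138],"packed":[526.9,-227.2,138],"a":[529.3,-294.5,138]}
for k,X in W.items():
    rc=proj(p,X)[0]; d=np.hypot(c[:,1]-rc[0],c[:,0]-rc[1]); d[0]=1e9; d[s[:,4]<40]=1e9; i=d.argmin(); up=proj(p,np.array(X)+[0,0,5])[0]-rc
    print(k,s[i].tolist(),"obs-pred",(c[i,::-1]-rc).round(2),"5mm up:",up.round(2))
E
```

```text
b [282, 199, 23, 16, 235] obs-pred [ 0.52 -0.52] 5mm up: [-1.12 -0.06]
packed [259, 192, 23, 15, 221] obs-pred [ 0.84 -0.67] 5mm up: [-1.14 -0.13]
a [238, 184, 23, 15, 209] obs-pred [ 0.92 -0.27] 5mm up: [-1.15 -0.2 ]
```

All three tops are at the same height (differences under 2 mm), and nothing else has moved. Handing in.

```bash
python3 -c "
from station import r
print(r.finish_job())"
```

```text
the job is handed in; nothing more can be done
None
```

Both cartons stand red end up in the two end pockets, each lowered until it touched the floor and level with the packed one to within about 2 mm; the job was handed in at about 50 s of the 72 s.

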